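# Lay out the pump shaft parts from the stack

### The arm

A 6-joint arm with a two-finger parallel gripper is mounted at the origin on a cart in front of the work surface, level with it; the furniture and walls round the work are solid. World frame = base frame: x ahead of the robot, y to its left, z up, the work surface at z = 0. Lengths are in m, angles in rad, forces in N, time in s.
With the tool pointing down it reaches from about 0.275 to 0.875 m from the base axis. Payload 12.5 kg.
Tool frame: the origin (TCP) lies on the centre line of the jaws, within the pads' length; the fingertips stand 14 mm ahead of it and the grasp point (between the pads) lies 5 mm behind it; z points along the fingers, y is the direction in which the jaws open and shut (so a half turn about z gives the same grasp; the last joint's range is limited). The gripper opens to 85 mm and grips with 20 to 120 N. Pads are 22 mm wide; open, the fingers measure 114 mm over their backs; the gripper's body (76 mm by 85 mm) begins 54 mm behind the grasp point. The pads swing forward as they close: fully open they stand 13 mm farther back than shut.
Start: joints at [-1.407, 0.351, 1.652, -0, 1.139, -0.085], TCP at [0.135, -0.533, 0.245] pointing down, gripper open.
Joint ranges: [-2.75, 2.75], [-0.79, 2.1], [0.01, 2.65], [-1.57, 4.71], [0.07, 3.14], [-2.87, 2.87]. Speed limits (rad/s): [2.22, 2.22, 2.79, 3.14, 3.14, 3.14].

### API

Orientations are given as a unit quaternion [w, x, y, z].
In Python, from station import * gives the robot as it stands. The module is installed in compiled form; this text tells all that it offers.
- The arm moves only by the shell command python3 -m pendant 'ROWS' [FORCE]. ROWS is JSON, a list of rows, each a list of 7 numbers: the shift along the tool's x, y, z scaled (see below), then the turn, a rotation vector about the tool's x, y, z scaled (see below), then the gripper command: -1 is shut, 1 is fully open, values between are in proportion. A call has 1 to 5 rows; each row shifts and turns the commanded pose from where the row before left it, along the tool's axes as they then stand; what a row does not reach is not made up. The controller multiplies each number of a shift by 80 mm and each number of a turn by pi/2 rad. A row lasts 1/10 s, in which the tool goes at most 50 mm and 8.59 degrees, less where a joint would pass 70% of its speed; a pose out of reach is approached as far as the arm can. A call with a number of a shift or a turn outside -1 to 1 is refused whole. A call with a gripper value outside its range is refused whole. The fingers move at their own pace and stop on an object; FORCE is the grip in N (left out, the last holds). Time passes only in rows, so rows that do not move let the fingers close. It gives the time, the measured TCP pose, the force and the opening at its end, in the units of the state.
- state(): the state, without advancing time (a new reading comes with each control period).
- read_camera(name): name is "scene" or "top"; returns a dict with "color" (420x560x3 uint8, red, green, blue), "intrinsics" (3x3 intrinsics, pixels), "position" and "rotation" of the camera in the world. Camera axes: x right, y up, looking along -z (the intrinsics and any distortion apply to the point x, -y, -z); pixel columns grow to the right and rows downward; lengths in m; the calibration is good to about 2 mm. A picture is of the moment at which its call begins. There is no depth.
- hand_in(): hands the job in, once; it reports no verdict.
Trained networks look in a picture, given as the dict that the camera call returned (one of the last four; its "shot" number tells which), for a name from the list of things; names that differ only in an ending like _2 or _b are one class to them, and where a whole thing is asked for, a point or a joint stands for the part that bears it (a point fixed in the world has none). Each returns a list of dicts, best first, with "conf" (0 to 1); they miss things now and then, are a little off and sometimes report something else, mostly with a low value. They report only what shows in the picture. A call takes as long as a camera call. They do not tell look-alikes from the thing itself.
- outline_of(picture, label): "pixels" (420x560 bool, what is visible of it) and "extent" ([centre column, centre row, width, height] in pixels, round what is visible of it).
- place_of(picture, label): "location" ([column, row] in pixels: a listed point, or the origin of a listed thing).
The state is a dict: "time": time; "joint_pos": joint angles; "dq": joint speeds; "tau": joint torques, N m; "eef_pos": TCP position; "orientation": TCP orientation; "ft_force": force on the tool from outside, world axes, zero at the start; "moment": the same for the moment, N m; "grip_width": opening from 0.0 (shut) to 1.0 (fully open).
Only numpy, scipy, OpenCV 4.12 (cv2) and the standard library are available. Lean on these libraries where they do the work, as an engineer would, in place of code of your own. Each camera call takes 0.05 s, during which the arm holds its last target.

### The job

The parts stripped off a pump shaft are stacked on the bench: take the stack apart from the top and lay each part flat inside its own white dish, the same way up as it lay: the largest part (the large gear) in the largest dish, the bearing in the second largest, the small gear in the third and the hexagon nut in the smallest. Each dish shall end up with just its one part, resting on the dish's floor inside the rim. Leave the sealer bottle and the polish bottle standing where they are.

Things in the scene. Friction and masses are not known exactly. Their poses are not given: they have to be found in the camera images.
- large_gear: Dark steel spur gear with 26 fine teeth, lying flat, the lowest thing of the stack, on the bench: 60 mm over the tooth tips, 18 mm thick, 0.3 kg, 16 mm bore with a keyway (too small for fingers). Grip it across the tooth tips, at any yaw. Origin: centre of its underside; z is its axis, up. 
- bearing: Ball bearing, bright steel races with a black shield between, lying flat on the large gear: 50 mm diameter, 16 mm thick, 0.18 kg, 16 mm bore. Grip across its diameter, at any yaw. Origin: centre of its underside; z is its axis, up. 
- pinion: Small dark steel gear with 14 teeth, lying flat on the bearing: 40 mm over the tooth tips, 18 mm thick, 0.12 kg, 14 mm bore. Grip across the tooth tips, at any yaw. Origin: centre of its underside; z is its axis, up. 
- nut: Bright steel hexagon nut, lying flat on the pinion, the topmost thing: 28 mm across flats (32 mm across corners), 18 mm thick, 0.06 kg, 14 mm bore. Two of its flats face its own +x and -x, the others at 60 degree steps from these: grip across flats. Origin: centre of its underside; z is its axis, up. 
- sealer_bottle: Bystander: red sealer bottle with a pointed white nozzle cap, loose, standing upright, 44x44x154 mm, on the right. Leave it standing where it is. Origin: centre of its underside, z up.
- polish_bottle: Bystander: teal flat polish bottle with a blue screw cap, loose, standing upright, 51x71x171 mm, on the left. Leave it standing where it is. Origin: centre of its underside, z up.
- dish_78: Shallow round white plastic dish fixed to the bench, the largest of the four: place of the large gear. Inside diameter 78 mm, outside 84 mm; floor 3 mm above the bench, rim (3 mm wall) 8 mm above the bench. Origin: centre of its underside, on the bench; z up.
- dish_68: Shallow round white plastic dish fixed to the bench, the second largest: place of the bearing. Inside diameter 68 mm, outside 74 mm; floor 3 mm above the bench, rim (3 mm wall) 8 mm above the bench. Origin: centre of its underside, on the bench; z up.
- dish_58: Shallow round white plastic dish fixed to the bench, the third largest: place of the pinion. Inside diameter 58 mm, outside 64 mm; floor 3 mm above the bench, rim (3 mm wall) 8 mm above the bench. Origin: centre of its underside, on the bench; z up.
- dish_48: Shallow round white plastic dish fixed to the bench, the smallest: place of the nut. Inside diameter 48 mm, outside 54 mm; floor 3 mm above the bench, rim (3 mm wall) 8 mm above the bench. Origin: centre of its underside, on the bench; z up.
Mind the look-alikes: they are no part of the job. Leave any green or orange look-alike of the pinion alone.

How it is judged:
At the end, for the whole second after the job is handed in: Each part lies flat (0.08 rad), same side up, on the floor of its own dish (underside 1 to 5.5 mm above the dish's origin, centres within 10 mm): gear 78, bearing 68, pinion 58, nut 48 mm; released, at rest. Both bottles upright (0.2 rad), within 40 mm of their start (horizontal distance between nut and dish_48 below 0.01 m and z of nut in the frame of dish_48 between 0.001 and 0.0055 m and angle between each of nut, pinion, bearing, large_gear's own z axis and vertical below 0.08 rad and linear speed of each of nut, pinion, bearing, large_gear below 0.02 m/s and angular speed of each of nut, pinion, bearing, large_gear below 0.2 rad/s and horizontal distance between pinion and dish_58 below 0.01 m and z of pinion in the frame of dish_58 between 0.001 and 0.0055 m and horizontal distance between bearing and dish_68 below 0.01 m and z of bearing in the frame of dish_68 between 0.001 and 0.0055 m and horizontal distance between large_gear and dish_78 below 0.01 m and z of large_gear in the frame of dish_78 between 0.001 and 0.0055 m and distance of each of sealer_bottle, polish_bottle from where it was at the start of the episode below 0.04 m and angle between each of sealer_bottle, polish_bottle's own z axis and vertical below 0.2 rad); the robot touches nothing.
It fails at once if the sealer bottle is shifted by more than 40 mm or tipped by more than 0.5 rad (distance of sealer_bottle from where it was at the start of the episode above 0.04 m or angle between sealer_bottle's own z axis and vertical above 0.5 rad).
It fails at once if the polish bottle is shifted by more than 40 mm or tipped by more than 0.5 rad (distance of polish_bottle from where it was at the start of the episode above 0.04 m or angle between polish_bottle's own z axis and vertical above 0.5 rad).
It also fails if it takes over 104 s, if anything falls off the work surface, if the arm or the gripper's body presses on something with over 40 N, if the wrist force passes 120 N, or if a joint passes its speed limit or range.

## Working session

There is one attempt and no reset: what is moved stays moved. The work goes in short steps, Python scripts to look and compute and a shell command to move; the robot and the scene stay as the last step left them, time stands still between calls to the robot, and variables do not carry over. Pictures are saved under pics/ and viewed, and the job is handed in when it is done.

```bash
mkdir -p pics; python3 - <<'E'
from station import *
import cv2
for n in ("scene","top"):
    p=read_camera(n); cv2.imwrite(f"pics/{n}0.png",p["color"][:,:,::-1])
    print(n,p["intrinsics"],p["position"],p["rotation"],[k for k in p])
    for l in "large_gear bearing pinion nut sealer_bottle polish_bottle dish_78 dish_68 dish_58 dish_48".split():
        print(l,[( [round(float(v)) for v in r["location"]],round(r["conf"],2)) for r in place_of(p,l)][:4],[([round(float(v)) for v in r["extent"]],round(r["conf"],2)) for r in outline_of(p,l)][:4])
print(state())
E
```

```text
scene [[382.47278643   0.         278.5954736 ]
 [  0.         382.47278643 209.77550742]
 [  0.           0.           1.        ]] [-0.07006327  0.50145139  0.58453017] [-0.39298569 -0.20476342  0.40484451  0.79983443] ['color', 'intrinsics', 'position', 'rotation', 'shot']
large_gear [([216, 277], 0.74)] [([214, 280, 25, 17], 0.77)]
bearing [([211, 272], 0.67)] [([212, 271, 26, 18], 0.66), ([209, 260, 16, 19], 0.24), ([299, 195, 20, 15], 0.18)]
pinion [([241, 300], 0.75), ([236, 249], 0.65), ([206, 267], 0.53)] [([242, 299, 23, 22], 0.76), ([210, 267, 24, 15], 0.72), ([238, 245, 19, 14], 0.66)]
nut [([209, 262], 0.66)] [([209, 259, 13, 15], 0.78)]
sealer_bottle [] [([382, 161, 20, 38], 0.6)]
polish_bottle [([142, 290], 0.71)] [([210, 266, 23, 18], 0.56)]
dish_78 [([184, 235], 0.83), ([345, 174], 0.82), ([252, 210], 0.72), ([301, 195], 0.63)] [([184, 235, 37, 27], 0.92), ([253, 207, 21, 14], 0.8), ([300, 195, 20, 16], 0.6), ([340, 174, 26, 17], 0.5)]
dish_68 [([184, 235], 0.83), ([345, 174], 0.82), ([252, 210], 0.72), ([301, 195], 0.63)] [([184, 235, 37, 27], 0.92), ([253, 207, 21,
[... 2068 characters left out ...]
1)]
{'time': 2.1, 'joint_pos': array([-1.40658718e+00,  3.50702073e-01,  1.65180478e+00, -1.45006812e-05,
        1.13911918e+00, -8.46360897e-02]), 'dq': array([ 2.13951447e-03, -1.19026738e-03,  7.42575597e-04, -8.38443153e-05,
       -2.50947695e-03,  2.07541190e-03]), 'tau': array([-9.15329338e-06, -5.06023800e+01, -2.91645080e+01, -7.81266772e-05,
        6.07527436e-04,  3.96051661e-06]), 'eef_pos': array([ 0.13545554, -0.53303684,  0.2452866 ]), 'orientation': array([-1.64157683e-05,  9.92269110e-01,  1.24104848e-01, -7.24386908e-06]), 'ft_force': array([ 0.95305363,  0.10776047, -0.54030124]), 'moment': array([-0.00569606, -0.00407128, -0.03252765]), 'grip_width': 0.9938052364144869}
```

View images.

```bash
python3 - <<'E'
import cv2
t=cv2.imread("pics/top0.png"); s=cv2.imread("pics/scene0.png")
cv2.imwrite("pics/t1.png",cv2.resize(t[140:300,120:450],None,fx=2.4,fy=2.4,interpolation=cv2.INTER_CUBIC))
cv2.imwrite("pics/s1.png",cv2.resize(s[130:330,110:410],None,fx=2.6,fy=2.6,interpolation=cv2.INTER_CUBIC))
E
```

```text
(no output)
```

View pics/t1.png

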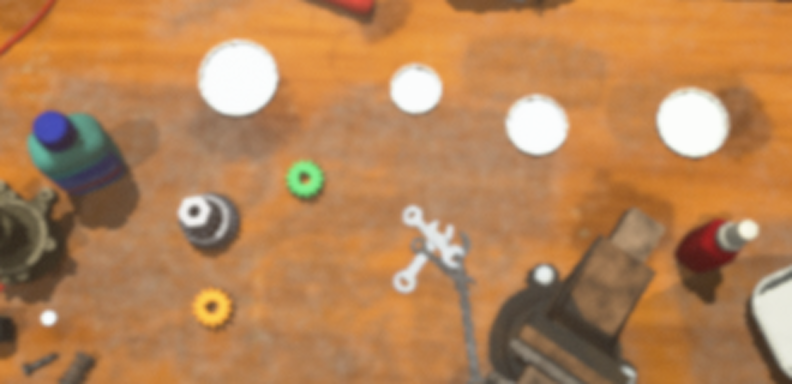

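View pics/s1.png

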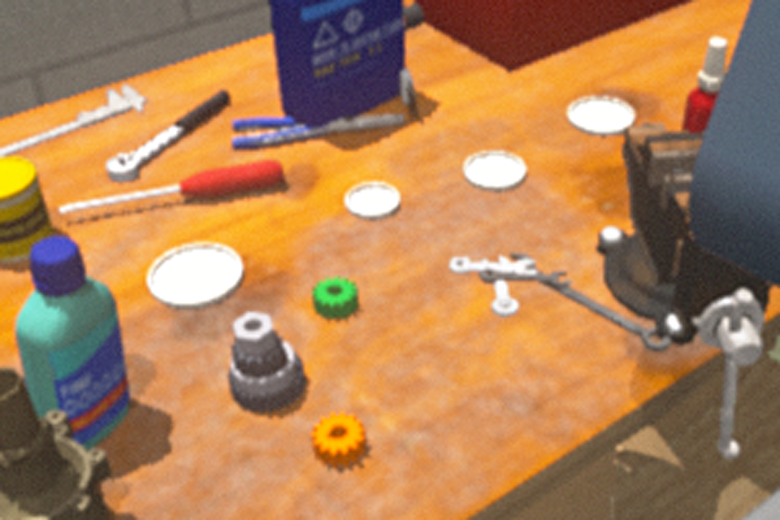

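View pics/top0.png

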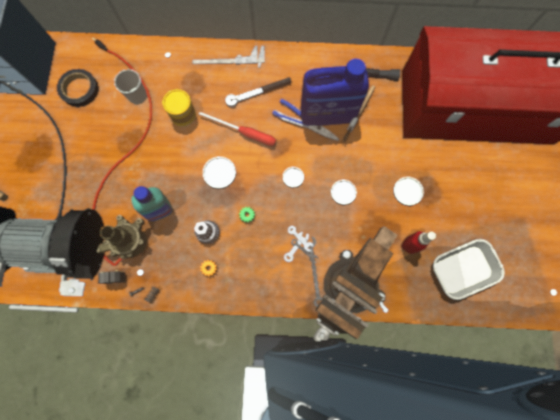

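```bash
cat > h.py <<'E'
from station import *
import numpy as np, cv2
from scipy.spatial.transform import Rotation as Ro
def Rm(p):
    w,x,y,z=p["rotation"]; return Ro.from_quat([x,y,z,w]).as_matrix()
def ray(p,uv,z):
    K=p["intrinsics"]; a=np.linalg.solve(K,[uv[0],uv[1],1.]); d=Rm(p)@np.array([a[0],-a[1],-a[2]])
    c=np.array(p["position"]); return c+d*(z-c[2])/d[2]
def proj(p,X):
    q=Rm(p).T@(np.array(X)-p["position"]); v=p["intrinsics"]@np.array([q[0],-q[1],-q[2]]); return v[:2]/v[2]
def rect(p,cx,cy,z,half=0.06,s=4000):
    "ortho view of plane z; columns=-y, rows=-x ; s px per m"
    n=int(2*half*s); v,u=np.mgrid[0:n,0:n]
    X=np.stack([cx+half-v/s, cy+half-u/s, np.full(u.shape,z)],-1)
    q=(X-p["position"])@Rm(p); K=p["intrinsics"]
    mx=(K[0,0]*q[...,0]/-q[...,2]+K[0,2]).astype(np.float32); my=(K[1,1]*-q[...,1]/-q[...,2]+K[1,2]).astype(np.float32)
    return cv2.remap(p["color"],mx,my,cv2.INTER_CUBIC)[:,:,::-1]
E
python3 - <<'E'
from h import *
P={n:read_camera(n) for n in("scene","top")}
for n,pts in(("top",[(218,172),(409,191),(344,193),(292,177)]),("scene",[(184,235),(345,174),(301,195),(252,208)])):
    p=P[n]
    for uv in pts:
        X=ray(p,uv,.006)
        im=rect(p,X[0],X[1],.008,.07).astype(int)
        m=((im.min(2)>165)&(im.max(2)-im.min(2)<60)).astype(np.uint8)
        c=max(cv2.findContours(m,0,1)[0],key=cv2.contourArea)
        (a,b),r,ang=cv2.fitEllipse(c)
        print(n,uv,X[:2].round(4),"centre",round(X[0]+.07-b/4000,4),round(X[1]+.07-a/4000,4),"diam",np.array(r)/4)
p=P["top"]
for l,uv,z in(("nut",(202,227),.07),("sealer",(407,246),0),("polish",(161,207),0),("green",(248,215),.018),("orange",(211,267),.018),("stackgear",(207,233),0.02),("vise",(350,290),0)): print(l,ray(p,uv,z)[:2].round(4))
p=P["scene"]; print("scene nut",ray(p,(209,255),.07)[:2].round(4))
X=ray(P["top"],(202,227),.07)
tiles=[cv2.resize(rect(P["top"],X[0],X[1],z,.045,4000),(380,380)) for z in(.07,.052,.034,.018)]+[cv2.resize(rect(P["scene"],X[0],X[1],z,.045,4000),(380,380)) for z in(.07,.052,.034,.018)]
cv2.imwrite("pics/st.png",cv2.resize(np.vstack([np.hstack(tiles[:4]),np.hstack(tiles[4:])]),(800,400)))
cv2.imwrite("pics/nut.png",np.hstack(tiles[0:5:4]))
E
```

```text
top (218, 172) [0.6202 0.2615] centre 0.62 0.2593 diam [84.52104187 85.03510284]
top (409, 191) [ 0.592  -0.2314] centre 0.5926 -0.2283 diam [74.07221985 75.04386902]
top (344, 193) [ 0.579  -0.0651] centre 0.5821 -0.0627 diam [64.79905701 65.44056702]
top (292, 177) [0.6156 0.0695] centre 0.6159 0.0673 diam [53.73225784 55.19618988]
scene (184, 235) [0.6225 0.2605] centre 0.6203 0.2598 diam [85.01036835 86.10739899]
scene (345, 174) [ 0.5864 -0.2393] centre 0.5932 -0.2285 diam [74.15610504 79.47251129]
scene (301, 195) [ 0.5815 -0.0663] centre 0.5825 -0.0625 diam [64.83501434 67.52546692]
scene (252, 208) [0.6137 0.0723] centre 0.6158 0.0678 diam [53.00946045 57.20677567]
nut [0.4631 0.2762]
sealer [ 0.4509 -0.2246]
polish [0.5219 0.4002]
green [0.5076 0.1753]
orange [0.375  0.2564]
stackgear [0.4573 0.2731]
vise [ 0.3366 -0.0832]
scene nut [0.459  0.2758]
```

View pics/st.png

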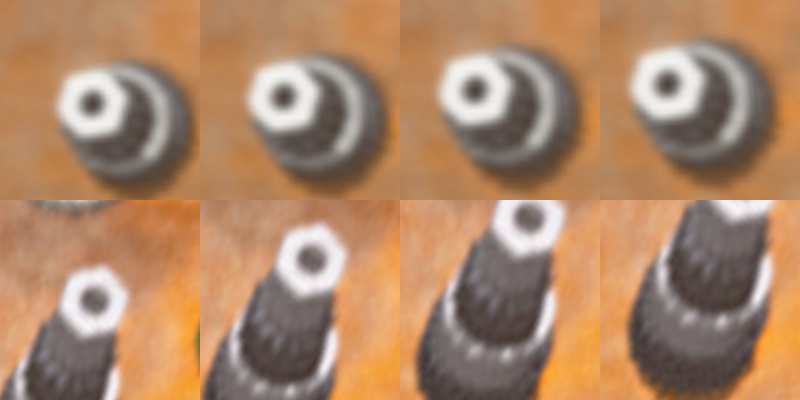

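View pics/nut.png

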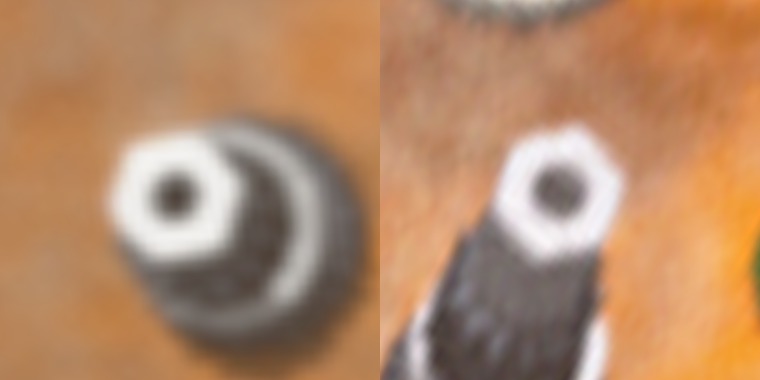

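```bash
cat >> h.py <<'E'
def hexfit(p,cx,cy,z,s=4000,half=.03,thr=None,R=.016*0.9897):
    from scipy.optimize import minimize
    im=rect(p,cx,cy,z,half,s).astype(float)
    b=cv2.GaussianBlur(im.min(2),(0,0),1)
    v,u=np.mgrid[0:im.shape[0],0:im.shape[1]]
    X=cx+half-v/s; Y=cy+half-u/s
    lo,hi=np.percentile(b,20),np.percentile(b,97)
    g=np.clip((b-lo)/(hi-lo),0,1)
    best=[]
    for th in np.deg2rad(np.arange(0,60,2)):
        for dx in np.arange(-.008,.0081,.001):
            for dy in np.arange(-.008,.0081,.001):
                x=X[::6,::6]-cx-dx;y=Y[::6,::6]-cy-dy
                d=np.max([abs(x*np.cos(th+k*np.pi/3)+y*np.sin(th+k*np.pi/3)) for k in range(3)],0)
                T=1/(1+np.exp((d-.014)/.0012))
                r=np.hypot(x,y); w=(r>.009)&(r<.024)
                best.append((np.corrcoef(T[w],g[::6,::6][w])[0,1],np.degrees(th),cx+dx,cy+dy))
    best.sort(reverse=True); return best
E
python3 - <<'E'
from h import *
for n in("top","scene"):
    p=read_camera(n)
    for b in hexfit(p,.461,.276,.070)[:200:25]: print(n,np.round(b,4))
E
```

```text
top [ 0.9537 10.      0.462   0.28  ]
top [ 0.941 54.     0.462  0.28 ]
top [0.9354 6.     0.462  0.281 ]
top [ 0.9311 20.      0.463   0.28  ]
top [ 0.9273 24.      0.463   0.28  ]
top [ 0.9246 48.      0.462   0.279 ]
top [ 0.9217 20.      0.463   0.279 ]
top [ 0.9194 40.      0.461   0.28  ]
scene [ 0.9799 10.      0.462   0.279 ]
scene [ 0.9662 58.      0.463   0.279 ]
scene [ 0.9601 10.      0.462   0.28  ]
scene [ 0.9552 16.      0.463   0.28  ]
scene [ 0.9503 44.      0.462   0.279 ]
scene [ 0.9456 56.      0.462   0.28  ]
scene [ 0.9405 26.      0.463   0.28  ]
scene [ 0.9364 30.      0.462   0.28  ]
```

```bash
cat >> h.py <<'E'
def go(x,y,z,yaw=None):
    s=state(); w,a,b,c=s["orientation"]; R=Ro.from_quat([a,b,c,w])
    d=R.inv().apply(np.array([x,y,z])-s["eef_pos"])
    M=R.as_matrix(); yw=np.degrees(np.arctan2(M[1,0],M[0,0]))
    tilt=np.degrees(np.arccos(-M[2,2]))
    print("t",round(s["time"],2),"eef",s["eef_pos"].round(4),"yaw",yw.round(2),"tilt",tilt.round(2),"j",s["joint_pos"].round(2),"F",s["ft_force"].round(1),"w",round(s["grip_width"]*85,1))
    print("shift units",(d/.08).round(3),"rows>=",np.linalg.norm(d)/.05)
    if yaw is not None: print("rz units",round(-(yaw-yw)/90,4))
E
python3 -m pendant '[[0,0,-0.5,0,0,-0.0953,1],[0,0,-0.4,0,0,-0.0953,1],[0,0,0,0,0,-0.0953,1],[0,0,0,0,0,0,1]]' 30
python3 -c "
from h import *
go(.48,-.22,.31,40)"
```

```text
time: 2.7
eef_pos: [0.1355, -0.5332, 0.3179]
orientation: [0.001, 0.939, 0.343, -0.0]
ft_force: [-0.3, -0.2, -0.3]
grip_width: 1.002
t 2.7 eef [ 0.1355 -0.5332  0.3179] yaw 40.12 tilt 0.08 j [-1.41  0.29  1.56  0.    1.3  -0.54] F [-0.3 -0.2 -0.3] w 85.2
shift units [ 5.816 -0.219  0.095] rows>= 9.312919396658895
rz units 0.0013
```

```bash
python3 -m pendant '[[0.58,-0.02,0,0,0,0,1],[0.58,-0.02,0,0,0,0,1],[0.58,-0.02,0,0,0,0,1],[0.58,-0.02,0,0,0,0,1],[0.58,-0.02,0,0,0,0,1]]' 
python3 -m pendant '[[0.58,-0.02,0,0,0,0,1],[0.58,-0.02,0,0,0,0,1],[0.58,-0.02,0,0,0,0,1],[0.58,-0.02,0,0,0,0,1],[0.58,-0.02,0,0,0,0,1]]' 
python3 -c "
from h import *
go(.462,.2795,.2,40)"
```

```text
time: 3.2
eef_pos: [0.309, -0.3761, 0.3166]
orientation: [-0.001, 0.941, 0.339, -0.0]
ft_force: [0.6, -1.0, -0.5]
grip_width: 1.003
time: 3.7
eef_pos: [0.4816, -0.2209, 0.3165]
orientation: [-0.0, 0.941, 0.339, -0.0]
ft_force: [-0.3, -0.6, 0.2]
grip_width: 0.999
t 3.7 eef [ 0.4816 -0.2209  0.3165] yaw 39.69 tilt 0.08 j [-0.52  0.25  1.61 -0.    1.28  0.36] F [-0.3 -0.6  0.2] w 84.9
shift units [ 3.807 -4.968  1.461] rows>= 10.282792933468953
rz units -0.0034
```

```bash
python3 -m pendant '[[0.346,-0.452,0,0,0,0,1],[0.346,-0.452,0,0,0,0,1],[0.346,-0.452,0,0,0,0,1],[0.346,-0.452,0,0,0,0,1],[0.346,-0.452,0,0,0,0,1]]' 
python3 -m pendant '[[0.346,-0.452,0,0,0,0,1],[0.346,-0.452,0,0,0,0,1],[0.346,-0.452,0,0,0,0,1],[0.346,-0.452,0,0,0,0,1],[0.346,-0.452,0.3,0,0,0,1]]' 
python3 -m pendant '[[0.346,-0.452,0.4,0,0,0,1],[0,0,0.4,0,0,0,1],[0,0,0.3,0,0,-0.003,1],[0,0,0,0,0,0,1]]'
python3 - <<'E'
from h import *
go(.462,.2795,.14,40)
p=read_camera("scene"); cv2.imwrite("pics/s2.png",cv2.resize(p["color"][120:330,110:330,::-1],None,fx=2.8,fy=2.8,interpolation=cv2.INTER_CUBIC))
E
```

```text
time: 4.2
eef_pos: [0.4698, 0.0066, 0.3166]
orientation: [-0.0, 0.941, 0.339, -0.001]
ft_force: [0.7, 0.4, 0.2]
grip_width: 1.004
time: 4.7
eef_pos: [0.4608, 0.2333, 0.2953]
orientation: [-0.0, 0.941, 0.34, 0.002]
ft_force: [1.7, 0.7, -0.3]
grip_width: 0.998
time: 5.1
eef_pos: [0.4568, 0.2713, 0.2056]
orientation: [0.0, 0.94, 0.342, -0.004]
ft_force: [0.5, -0.3, 1.1]
grip_width: 1.002
t 5.1 eef [0.4568 0.2713 0.2056] yaw 40.05 tilt 0.41 j [ 0.45  0.37  1.74 -0.    1.05  1.32] F [ 0.5 -0.3  1.1] w 85.2
shift units [ 0.122 -0.035  0.819] rows>= 1.3266755113974873
rz units 0.0006
```

View pics/s2.png

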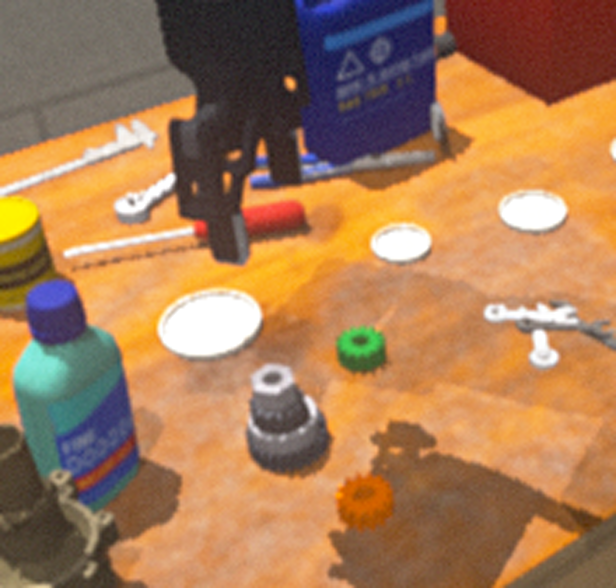

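```bash
python3 - <<'E'
from h import *
p=read_camera("scene")
s=state()["eef_pos"]
for dz in (0,-.005,-.01,-.015):
  for o in(.0425,.05,.057): print(dz,o,[ (2.8*(proj(p,[s[0]-sg*o*.643,s[1]+sg*o*.766,s[2]+dz])-[110,120])).round() for sg in(1,-1)])
E
```

```text
0 0.0425 [array([231., 251.]), array([282., 177.])]
0 0.05 [array([226., 258.]), array([286., 171.])]
0 0.057 [array([221., 265.]), array([289., 165.])]
-0.005 0.0425 [array([232., 257.]), array([282., 183.])]
-0.005 0.05 [array([227., 265.]), array([286., 177.])]
-0.005 0.057 [array([222., 272.]), array([290., 172.])]
-0.01 0.0425 [array([233., 264.]), array([283., 189.])]
-0.01 0.05 [array([228., 271.]), array([287., 183.])]
-0.01 0.057 [array([223., 278.]), array([291., 178.])]
-0.015 0.0425 [array([234., 271.]), array([284., 196.])]
-0.015 0.05 [array([229., 278.]), array([288., 190.])]
-0.015 0.057 [array([225., 285.]), array([292., 184.])]
```

```bash
python3 -m pendant '[[0.122,-0.035,0.4,0,0,0,1],[0,0,0.41,0,0,0,1],[0,0,0,0,0,0,1],[0,0,0,0,0,0,1]]'
python3 - <<'E'
from h import *
go(.462,.2795,.07,40)
E
```

```text
time: 5.6
eef_pos: [0.4649, 0.2804, 0.146]
orientation: [-0.0, 0.939, 0.343, 0.001]
ft_force: [0.3, 0.5, 0.7]
grip_width: 1.001
t 5.6 eef [0.4649 0.2804 0.146 ] yaw 40.18 tilt 0.06 j [0.46 0.46 1.76 0.   0.92 1.33] F [0.3 0.5 0.7] w 85.1
shift units [-0.036 -0.015  0.95 ] rows>= 1.5218332539721213
rz units 0.002
```

```bash
python3 -m pendant '[[-0.036,-0.015,0.4,0,0,0,1],[0,0,0.35,0,0,0,1],[0,0,0,0,0,0,1],[0,0,0,0,0,0,1],[0,0,0,0,0,0,1]]'
python3 - <<'E'
from h import *
go(.462,.2795,.07,40)
go(.462,.2795,.07,40)
p=read_camera("scene"); cv2.imwrite("pics/s3.png",cv2.resize(p["color"][170:310,130:280,::-1],None,fx=4,fy=4,interpolation=cv2.INTER_CUBIC))
E
```

```text
time: 6.1
eef_pos: [0.4626, 0.2799, 0.0868]
orientation: [-0.0, 0.939, 0.344, 0.002]
ft_force: [0.8, -0.3, -0.4]
grip_width: 1.0
t 6.1 eef [0.4626 0.2799 0.0868] yaw 40.24 tilt 0.2 j [0.46 0.55 1.8  0.   0.79 1.33] F [ 0.8 -0.3 -0.4] w 85.0
shift units [-0.009 -0.001  0.21 ] rows>= 0.3363833222355479
rz units 0.0026
t 6.1 eef [0.4626 0.2799 0.0868] yaw 40.24 tilt 0.2 j [0.46 0.55 1.8  0.   0.79 1.33] F [ 0.8 -0.3 -0.4] w 85.0
shift units [-0.009 -0.001  0.21 ] rows>= 0.3363833222355479
rz units 0.0026
```

View pics/s3.png

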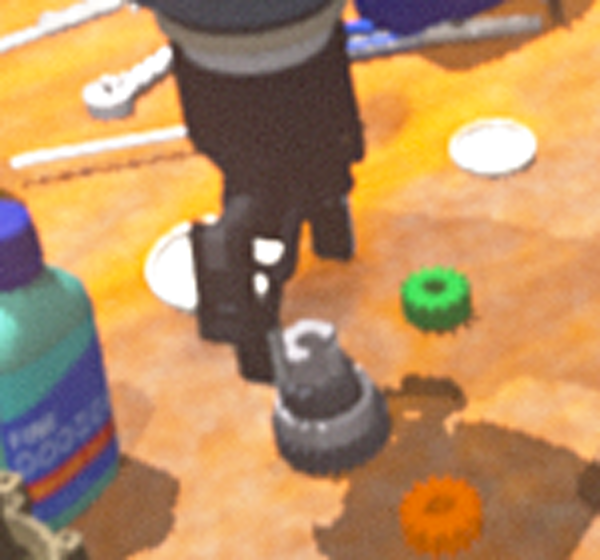

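```bash
python3 -m pendant '[[-0.009,0,0.21,0,0,0,1],[0,0,0,0,0,0,-0.05],[0,0,0,0,0,0,-0.05],[0,0,0,0,0,0,-0.05],[0,0,0,0,0,0,-0.05]]' 30
python3 - <<'E'
from h import *
go(.462,.2795,.07,40)
p=read_camera("scene"); cv2.imwrite("pics/s4.png",cv2.resize(p["color"][200:300,160:260,::-1],None,fx=6,fy=6,interpolation=cv2.INTER_CUBIC))
s=state()["eef_pos"]
for dz in (0,-.005,-.01,-.014):
  for o in(.02,.033): print(dz,o,[ (6*(proj(p,[s[0]-sg*o*.643,s[1]+sg*o*.766,s[2]+dz])-[160,200])).round() for sg in(1,-1)])
E
```

```text
time: 6.65
eef_pos: [0.4611, 0.2791, 0.0684]
orientation: [-0.0, 0.939, 0.344, 0.001]
ft_force: [0.4, -0.6, 0.6]
grip_width: 0.475
t 6.65 eef [0.4611 0.2791 0.0684] yaw 40.25 tilt 0.06 j [0.46 0.58 1.81 0.   0.75 1.33] F [ 0.4 -0.6  0.6] w 40.4
shift units [ 0.012  0.003 -0.02 ] rows>= 0.03802131186903057
rz units 0.0028
0 0.02 [array([260., 376.]), array([305., 295.])]
0 0.033 [array([245., 404.]), array([318., 270.])]
-0.005 0.02 [array([262., 388.]), array([306., 306.])]
-0.005 0.033 [array([247., 416.]), array([320., 281.])]
-0.01 0.02 [array([264., 399.]), array([308., 317.])]
-0.01 0.033 [array([249., 427.]), array([322., 292.])]
-0.014 0.02 [array([266., 408.]), array([309., 326.])]
-0.014 0.033 [array([251., 436.]), array([323., 300.])]
```

View pics/s4.png

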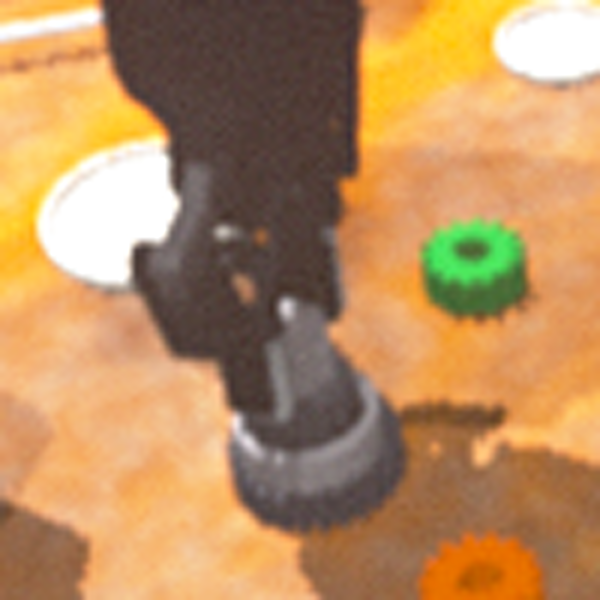

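```bash
python3 -m pendant '[[0.012,0,-0.015,0,0,0,-1],[0,0,0,0,0,0,-1],[0,0,0,0,0,0,-1],[0,0,0,0,0,0,-1],[0,0,0,0,0,0,-1]]' 40
python3 - <<'E'
from h import *
go(.462,.2795,.07,40)
E
python3 -m pendant '[[0,0,-0.1,0,0,0,-1],[0,0,-0.2,0,0,0,-1],[0,0,-0.4,0,0,0,-1],[0,0,0,0,0,0,-1],[0,0,0,0,0,0,-1]]' 40
python3 - <<'E'
from h import *
go(.6158,.0675,.123,40)
p=read_camera("scene"); cv2.imwrite("pics/s5.png",cv2.resize(p["color"][180:300,130:280,::-1],None,fx=4,fy=4,interpolation=cv2.INTER_CUBIC))
E
```

```text
time: 7.2
eef_pos: [0.4618, 0.2797, 0.0692]
orientation: [-0.0, 0.939, 0.344, 0.0]
ft_force: [-0.9, 0.7, 5.0]
grip_width: 0.316
t 7.2 eef [0.4618 0.2797 0.0692] yaw 40.26 tilt 0.05 j [0.46 0.58 1.81 0.   0.76 1.33] F [-0.9  0.7  5. ] w 26.8
shift units [ 0.001  0.004 -0.01 ] rows>= 0.01730413837942098
rz units 0.0028
time: 7.7
eef_pos: [0.4616, 0.2796, 0.1253]
orientation: [-0.0, 0.939, 0.344, 0.0]
ft_force: [0.2, -1.3, -1.0]
grip_width: 0.317
t 7.7 eef [0.4616 0.2796 0.1253] yaw 40.25 tilt 0.06 j [ 0.46  0.49  1.78 -0.    0.87  1.33] F [ 0.2 -1.3 -1. ] w 27.0
shift units [-0.242  3.269  0.03 ] rows>= 5.244353315786801
rz units 0.0028
```

View pics/s5.png

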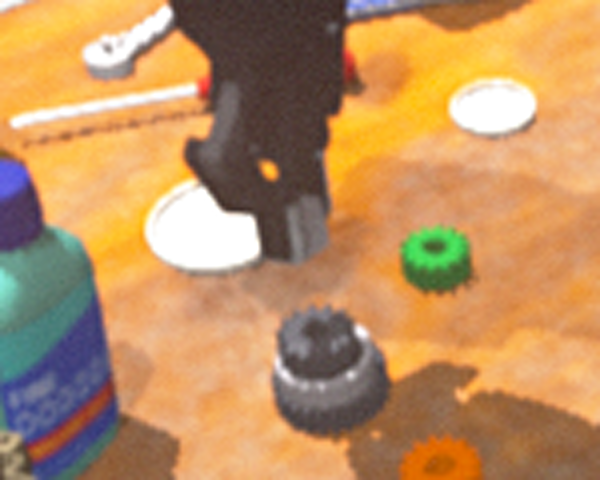

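```bash
python3 -m pendant '[[-0.04,0.545,0,0,0,0,-1],[-0.04,0.545,0,0,0,0,-1],[-0.04,0.545,0,0,0,0,-1],[-0.04,0.545,0,0,0,0,-1],[-0.04,0.545,0,0,0,0,-1]]'
python3 -m pendant '[[-0.04,0.545,0,0,0,0,-1],[0,0,0.4,0,0,0,-1],[0,0,0.4,0,0,0,-1],[0,0,0,0,0,0,-1],[0,0,0,0,0,0,-1]]'
python3 - <<'E'
from h import *
go(.6158,.0675,.0202,40)
p=read_camera("scene"); cv2.imwrite("pics/s6.png",cv2.resize(p["color"][150:250,200:310,::-1],None,fx=6,fy=6,interpolation=cv2.INTER_CUBIC))
p=read_camera("top"); cv2.imwrite("pics/t6.png",cv2.resize(p["color"][130:230,250:340,::-1],None,fx=6,fy=6,interpolation=cv2.INTER_CUBIC))
X=ray(p,(202,230),.05)
for n in("top","scene"):
    p=read_camera(n); cv2.imwrite(f"pics/st2{n}.png",np.hstack([cv2.resize(rect(p,.462,.2795,z,.045),(380,380)) for z in (.052,.034)]))
E
```

```text
time: 8.25
eef_pos: [0.5903, 0.1011, 0.1235]
orientation: [-0.0, 0.939, 0.344, -0.001]
ft_force: [-0.2, 0.2, -0.2]
grip_width: 0.316
time: 8.75
eef_pos: [0.6155, 0.0676, 0.0604]
orientation: [-0.0, 0.939, 0.344, -0.001]
ft_force: [-0.0, 0.5, 0.5]
grip_width: 0.312
t 8.75 eef [0.6155 0.0676 0.0604] yaw 40.27 tilt 0.11 j [0.03 0.7  1.59 0.   0.85 0.9 ] F [-0.   0.5  0.5] w 26.5
shift units [0.004 0.004 0.503] rows>= 0.8050021267439467
rz units 0.0029
```

View pics/s6.png

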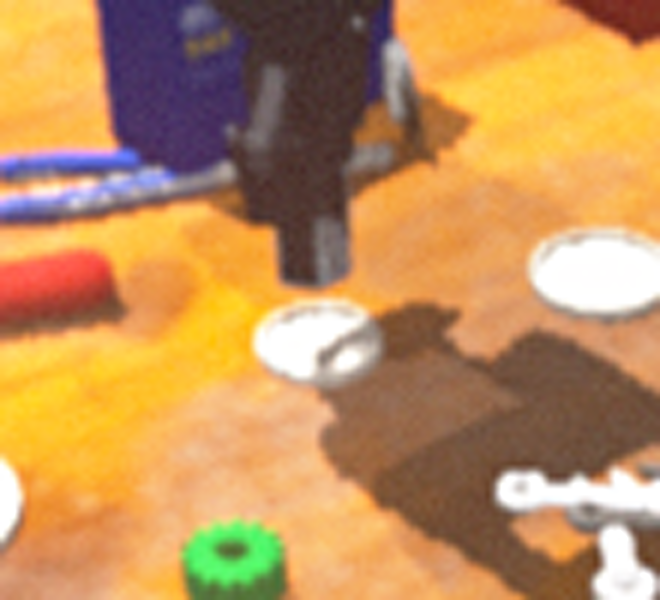

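View pics/st2top.png

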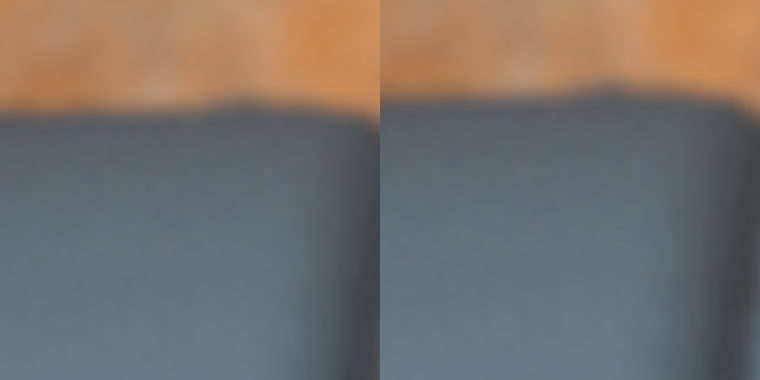

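View pics/st2scene.png

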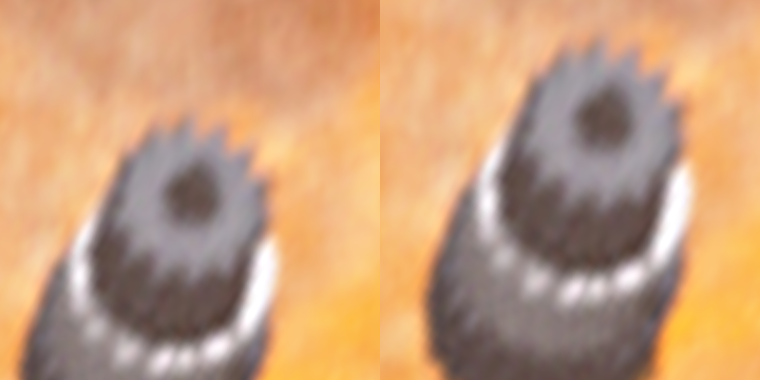

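```bash
python3 -m pendant '[[0.004,0.004,0.3,0,0,0,-1],[0,0,0.17,0,0,0,-1],[0,0,0,0,0,0,-1],[0,0,0,0,0,0,-1],[0,0,0,0,0,0,-1]]'
python3 - <<'E'
from h import *
go(.6158,.0675,.0202,40)
p=read_camera("scene"); cv2.imwrite("pics/s7.png",cv2.resize(p["color"][160:230,210:290,::-1],None,fx=8,fy=8,interpolation=cv2.INTER_CUBIC))
E
```

```text
time: 9.45
eef_pos: [0.6167, 0.0675, 0.0241]
orientation: [0.0, 0.939, 0.344, 0.0]
ft_force: [-0.6, -0.6, -0.2]
grip_width: 0.312
t 9.45 eef [0.6167 0.0675 0.0241] yaw 40.26 tilt 0.06 j [0.03 0.76 1.59 0.   0.79 0.9 ] F [-0.6 -0.6 -0.2] w 26.5
shift units [-0.009 -0.008  0.049] rows>= 0.08036646137078815
rz units 0.0029
```

View pics/s7.png

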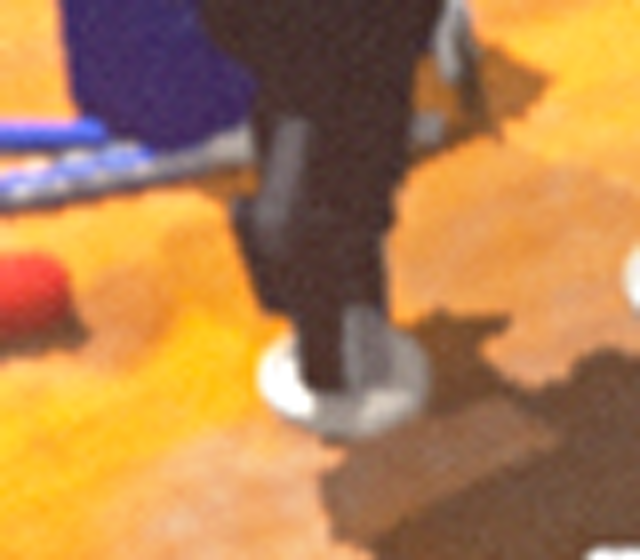

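```bash
python3 -m pendant '[[-0.009,-0.008,0.03,0,0,0,-1],[0,0,0.01,0,0,0,-1],[0,0,0,0,0,0,-1],[0,0,0,0,0,0,-1]]'
python3 -m pendant '[[0,0,0.006,0,0,0,-1],[0,0,0,0,0,0,-1]]'

```

```text
time: 9.9
eef_pos: [0.6157, 0.0674, 0.0204]
orientation: [0.0, 0.939, 0.344, 0.0]
ft_force: [0.4, -1.7, 4.5]
grip_width: 0.312
time: 10.1
eef_pos: [0.6158, 0.0674, 0.0203]
orientation: [0.0, 0.939, 0.344, 0.0]
ft_force: [-0.8, -0.7, 9.1]
grip_width: 0.318
```

```bash
python3 -m pendant '[[0,0,-0.006,0,0,0,-1],[0,0,0,0,0,0,-0.1],[0,0,0,0,0,0,-0.1],[0,0,-0.05,0,0,0,-0.1],[0,0,-0.2,0,0,0,0.2]]'
python3 -m pendant '[[0,0,-0.5,0,0,0,1],[0,0,-0.6,0,0,0,1],[0,-0.5,0,0,0,0,1],[0,-0.5,0,0,0,0,1],[0,0,0,0,0,0,1]]'
python3 - <<'E'
from h import *
go(.46,.2786,.15,40)
p=read_camera("scene"); cv2.imwrite("pics/s8.png",cv2.resize(p["color"][160:260,190:320,::-1],None,fx=6,fy=6,interpolation=cv2.INTER_CUBIC))
print([np.round(b,4) for b in hexfit(p,.6158,.0675,.021)[:20:10]])
E
```

```text
time: 10.6
eef_pos: [0.614, 0.0675, 0.039]
orientation: [-0.001, 0.939, 0.344, -0.002]
ft_force: [0.5, 0.4, -0.5]
grip_width: 0.592
time: 11.1
eef_pos: [0.5609, 0.1312, 0.1291]
orientation: [-0.0, 0.938, 0.345, -0.001]
ft_force: [0.2, 0.4, -0.8]
grip_width: 0.999
t 11.1 eef [0.5609 0.1312 0.1291] yaw 40.41 tilt 0.08 j [0.15 0.54 1.68 0.   0.92 1.01] F [ 0.2  0.4 -0.8] w 84.9
shift units [ 0.234 -2.221 -0.259] rows>= 3.596982400239466
rz units 0.0046
[array([ 0.6156, 10.    ,  0.6178,  0.0675]), array([ 0.6128, 16.    ,  0.6178,  0.0675])]
```

View pics/s8.png

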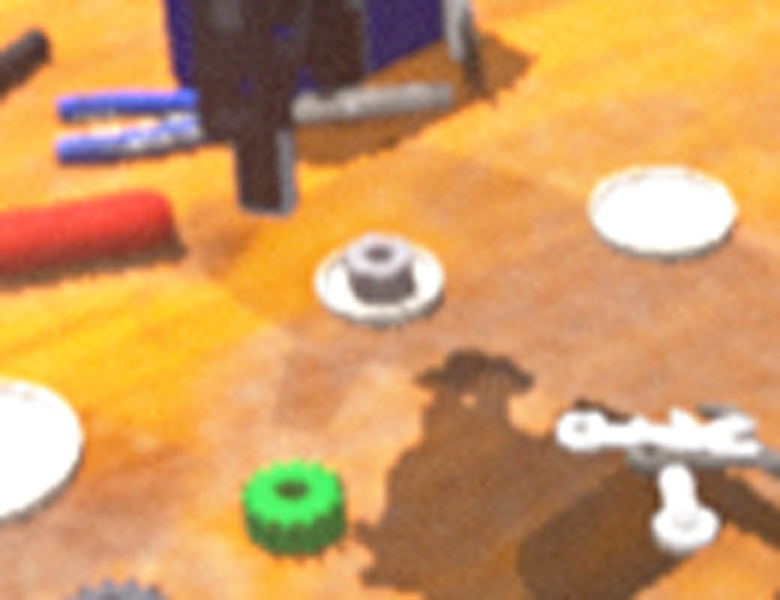

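```bash
python3 -m pendant '[[0.047,-0.444,0,0,0,0.004,1],[0.047,-0.444,0,0,0,0,1],[0.047,-0.444,0,0,0,0,1],[0.047,-0.444,0,0,0,0,1],[0.047,-0.444,0,0,0,0,1]]'
python3 -m pendant '[[0,0,0,0,0,0,1],[0,0,0.4,0,0,0,1],[0,0,0,0,0,0,1],[0,0,0,0,0,0,1],[0,0,0,0,0,0,1]]'
python3 - <<'E'
from h import *
go(.4605,.2788,.051,40)
p=read_camera("scene"); cv2.imwrite("pics/s9.png",cv2.resize(p["color"][200:300,160:260,::-1],None,fx=6,fy=6,interpolation=cv2.INTER_CUBIC))
E
```

```text
time: 11.65
eef_pos: [0.4638, 0.2773, 0.1286]
orientation: [0.0, 0.94, 0.341, 0.0]
ft_force: [0.5, -0.3, -0.6]
grip_width: 1.004
time: 12.15
eef_pos: [0.4649, 0.2764, 0.0972]
orientation: [-0.0, 0.94, 0.341, 0.001]
ft_force: [-0.2, 0.2, 0.1]
grip_width: 0.995
t 12.15 eef [0.4649 0.2764 0.0972] yaw 39.85 tilt 0.07 j [ 0.45  0.53  1.79 -0.    0.81  1.33] F [-0.2  0.2  0.1] w 84.6
shift units [-0.024 -0.058  0.577] rows>= 0.9284749660342628
rz units -0.0017
```

View pics/s9.png

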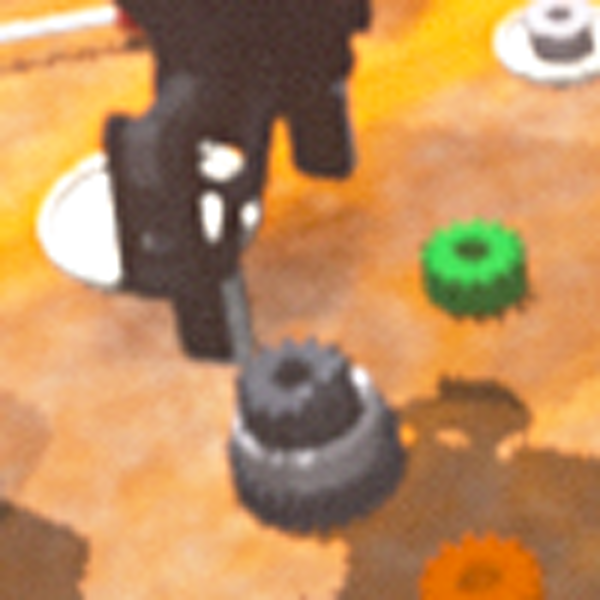

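```bash
python3 -m pendant '[[-0.024,-0.058,0.3,0,0,0,1],[0,0,0.27,0,0,0,1],[0,0,0,0,0,0,0.3],[0,0,0,0,0,0,0.15],[0,0,0,0,0,0,0.15]]'
python3 - <<'E'
from h import *
go(.4605,.2788,.051,40)
p=read_camera("scene"); cv2.imwrite("pics/s10.png",cv2.resize(p["color"][200:300,160:260,::-1],None,fx=6,fy=6,interpolation=cv2.INTER_CUBIC))
E
```

```text
time: 12.7
eef_pos: [0.4604, 0.2793, 0.0518]
orientation: [-0.0, 0.94, 0.341, 0.001]
ft_force: [0.5, 0.2, -0.0]
grip_width: 0.577
t 12.7 eef [0.4604 0.2793 0.0518] yaw 39.89 tilt 0.11 j [ 0.46  0.61  1.81 -0.    0.72  1.33] F [ 0.5  0.2 -0. ] w 49.0
shift units [-0.003  0.006  0.01 ] rows>= 0.019162893735566386
rz units -0.0013
```

View pics/s10.png

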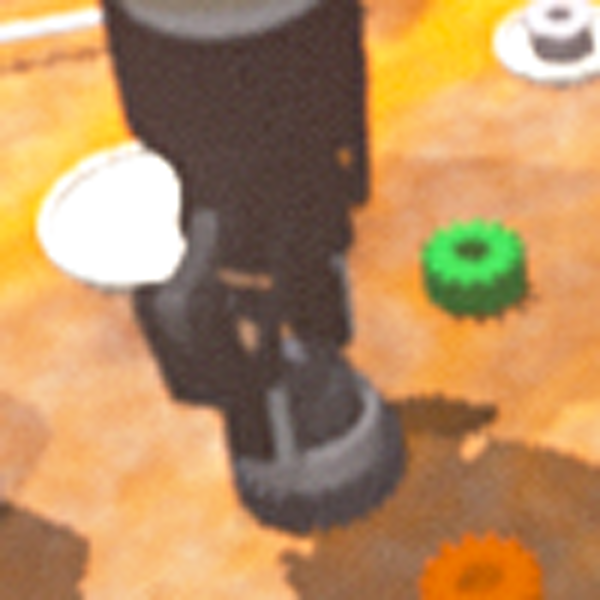

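```bash
python3 -m pendant '[[0,0,0.008,0,0,0,-1],[0,0,0,0,0,0,-1],[0,0,0,0,0,0,-1],[0,0,0,0,0,0,-1],[0,0,0,0,0,0,-1]]' 40
python3 -m pendant '[[0,0,-0.1,0,0,0,-1],[0,0,-0.3,0,0,0,-1],[0,0,-0.5,0,0,0,-1],[0,0,0,0,0,0,-1],[0,0,0,0,0,0,-1]]'
python3 - <<'E'
from h import *
go(.5823,-.0626,.123,40)
p=read_camera("scene"); cv2.imwrite("pics/s11.png",cv2.resize(p["color"][200:300,160:260,::-1],None,fx=6,fy=6,interpolation=cv2.INTER_CUBIC))
E
```

```text
time: 13.25
eef_pos: [0.4602, 0.2793, 0.0513]
orientation: [-0.0, 0.94, 0.341, 0.001]
ft_force: [-2.5, -2.7, 12.3]
grip_width: 0.448
time: 13.75
eef_pos: [0.4599, 0.2792, 0.1228]
orientation: [-0.0, 0.94, 0.341, 0.001]
ft_force: [-0.8, -0.5, -1.6]
grip_width: 0.448
t 13.75 eef [0.4599 0.2792 0.1228] yaw 39.9 tilt 0.11 j [0.46 0.49 1.79 0.   0.86 1.33] F [-0.8 -0.5 -1.6] w 38.0
shift units [-1.566e+00  4.260e+00 -4.000e-03] rows>= 7.261329052406033
rz units -0.0011
```

View pics/s11.png

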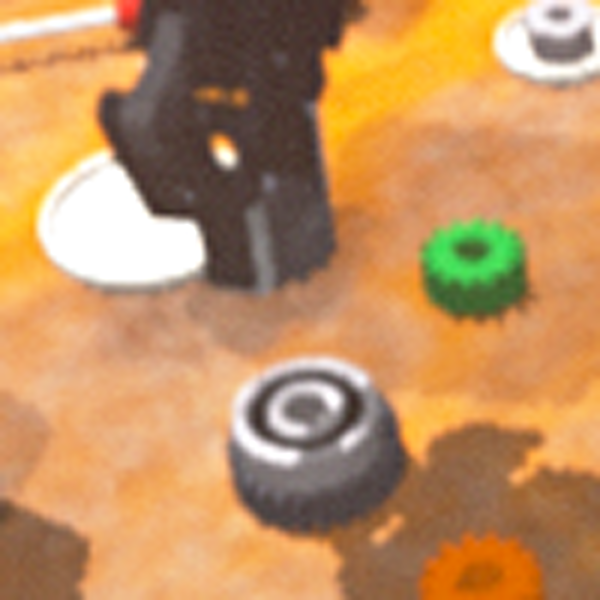

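```bash
python3 -m pendant '[[-0.196,0.5325,0,0,0,0,-1],[-0.196,0.5325,0,0,0,0,-1],[-0.196,0.5325,0,0,0,0,-1],[-0.196,0.5325,0,0,0,0,-1],[-0.196,0.5325,0,0,0,0,-1]]'
python3 -m pendant '[[-0.196,0.5325,0,0,0,0,-1],[-0.196,0.5325,0,0,0,0,-1],[-0.196,0.5325,0,0,0,0,-1],[0,0,0.4,0,0,0,-1],[0,0,0.4,0,0,0,-1]]'
python3 -m pendant '[[0,0,0.2,0,0,0,-1],[0,0,0,0,0,0,-1],[0,0,0,0,0,0,-1]]'
python3 - <<'E'
from h import *
go(.5823,-.0626,.0203,40)
p=read_camera("scene"); cv2.imwrite("pics/s12.png",cv2.resize(p["color"][140:240,250:350,::-1],None,fx=6,fy=6,interpolation=cv2.INTER_CUBIC))
E
```

```text
time: 14.3
eef_pos: [0.5357, 0.0635, 0.1206]
orientation: [-0.0, 0.94, 0.341, -0.001]
ft_force: [0.2, 0.9, -1.7]
grip_width: 0.444
time: 14.8
eef_pos: [0.5818, -0.0643, 0.0561]
orientation: [-0.0, 0.94, 0.34, -0.0]
ft_force: [-0.0, 0.2, -0.8]
grip_width: 0.449
time: 15.1
eef_pos: [0.5821, -0.0626, 0.0421]
orientation: [-0.0, 0.94, 0.341, -0.0]
ft_force: [0.4, -0.9, -0.9]
grip_width: 0.447
t 15.1 eef [ 0.5821 -0.0626  0.0421] yaw 39.92 tilt 0.01 j [-0.19  0.69  1.69  0.    0.77  0.69] F [ 0.4 -0.9 -0.9] w 38.0
shift units [0.002 0.001 0.273] rows>= 0.43686734310451314
rz units -0.0009
```

View pics/s12.png

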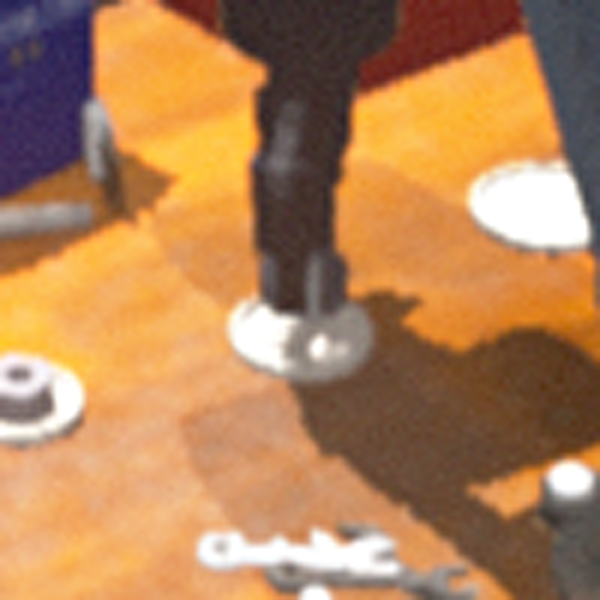

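```bash
python3 -m pendant '[[0,0,0.16,0,0,0,-1],[0,0,0.08,0,0,0,-1],[0,0,0.02,0,0,0,-1],[0,0,0,0,0,0,-1],[0,0,0,0,0,0,-1]]'
python3 -m pendant '[[0,0,0.008,0,0,0,-1],[0,0,0,0,0,0,-1],[0,0,0,0,0,0,-1]]'

```

```text
time: 15.65
eef_pos: [0.582, -0.0629, 0.0211]
orientation: [0.0, 0.94, 0.341, 0.0]
ft_force: [-0.2, 0.3, -0.9]
grip_width: 0.447
time: 15.95
eef_pos: [0.5821, -0.0629, 0.0206]
orientation: [0.0, 0.94, 0.341, 0.0]
ft_force: [-0.8, 0.4, 0.5]
grip_width: 0.451
```

```bash
python3 -m pendant '[[0,0,0.008,0,0,0,-1],[0,0,0,0,0,0,-1],[0,0,0,0,0,0,-1]]'

```

```text
time: 16.25
eef_pos: [0.5821, -0.0629, 0.0204]
orientation: [0.0, 0.94, 0.341, 0.0]
ft_force: [-2.3, 0.8, 9.2]
grip_width: 0.449
```

```bash
python3 -m pendant '[[0,0,-0.005,0,0,0,-1],[0,0,0,0,0,0,0.15],[0,0,0,0,0,0,0.15],[0,0,-0.05,0,0,0,0.2],[0,0,-0.2,0,0,0,0.4]]'
python3 -m pendant '[[0,0,-0.5,0,0,0,1],[0,0,-0.55,0,0,0,1],[0.25,-0.5,0,0,0,0,1],[0.25,-0.5,0,0,0,0,1],[0,0,0,0,0,0,1]]'
python3 - <<'E'
from h import *
go(.4605,.2788,.125,40)
p=read_camera("scene"); cv2.imwrite("pics/s13.png",cv2.resize(p["color"][150:300,180:340,::-1],None,fx=5,fy=4,interpolation=cv2.INTER_CUBIC))
for n in("top","scene"):
    p=read_camera(n); cv2.imwrite(f"pics/b{n}.png",np.hstack([cv2.resize(rect(p,.4605,.2788,z,.045),(380,380)) for z in (.034,.018)]))
p=read_camera("scene"); cv2.imwrite("pics/p13.png",cv2.resize(rect(p,.5823,-.0626,.021,.045),(380,380)))
E
```

```text
time: 16.75
eef_pos: [0.581, -0.0627, 0.0395]
orientation: [-0.001, 0.94, 0.341, -0.001]
ft_force: [-0.4, -0.5, -0.1]
grip_width: 0.697
time: 17.25
eef_pos: [0.5602, 0.0279, 0.1256]
orientation: [-0.0, 0.939, 0.343, 0.0]
ft_force: [0.3, -0.1, 0.4]
grip_width: 1.002
t 17.25 eef [0.5602 0.0279 0.1256] yaw 40.09 tilt 0.05 j [-0.03  0.52  1.72  0.    0.9   0.84] F [ 0.3 -0.1  0.4] w 85.2
shift units [ 1.066 -3.202  0.009] rows>= 5.400043198616841
rz units 0.001
```

View pics/s13.png

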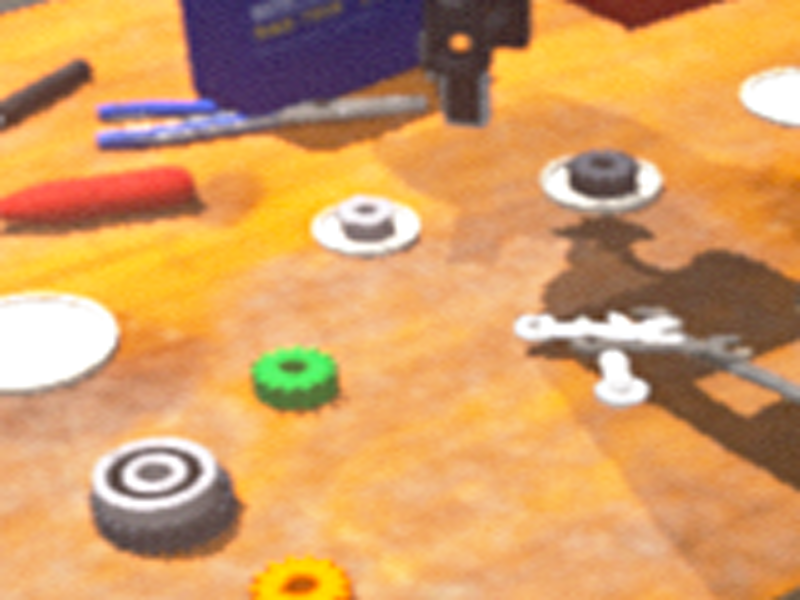

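View pics/bscene.png

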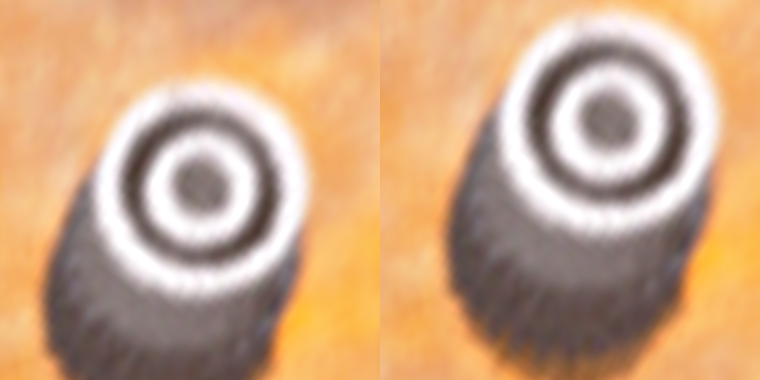

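View pics/p13.png

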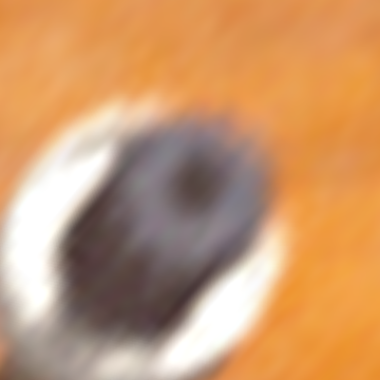

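```bash
python3 -m pendant '[[0.173,-0.53,0,0,0,0,1],[0.173,-0.53,0,0,0,0,1],[0.173,-0.53,0,0,0,0,1],[0.173,-0.53,0,0,0,0,1],[0.173,-0.53,0,0,0,0,1]]'
python3 -m pendant '[[0.173,-0.53,0,0,0,0,1],[0,0,0.4,0,0,0,1],[0,0,0.2,0,0,0,1],[0,0,0,0,0,0,1],[0,0,0,0,0,0,1]]'
python3 - <<'E'
from h import *
go(.461,.2757,.034,40)
E
```

```text
time: 17.95
eef_pos: [0.4783, 0.2317, 0.1244]
orientation: [0.0, 0.94, 0.34, 0.0]
ft_force: [0.7, -0.6, -0.6]
grip_width: 1.0
time: 18.45
eef_pos: [0.4626, 0.272, 0.0766]
orientation: [0.0, 0.94, 0.341, 0.0]
ft_force: [0.3, 0.5, 0.6]
grip_width: 1.001
t 18.45 eef [0.4626 0.272  0.0766] yaw 39.82 tilt 0.01 j [ 0.44  0.56  1.81 -0.    0.77  1.32] F [0.3 0.5 0.6] w 85.0
shift units [ 0.014 -0.048  0.532] rows>= 0.8549590886693234
rz units -0.002
```

```bash
python3 -m pendant '[[0.014,-0.048,0.3,0,0,0,1],[0,0,0.23,0,0,0,1],[0,0,0,0,0,0,0.6],[0,0,0,0,0,0,0.4],[0,0,0,0,0,0,0.4]]'
python3 - <<'E'
from h import *
go(.461,.2757,.034,40)
p=read_camera("scene"); cv2.imwrite("pics/s14.png",cv2.resize(p["color"][200:300,160:260,::-1],None,fx=6,fy=6,interpolation=cv2.INTER_CUBIC))
s=state()["eef_pos"]
for dz in (-.005,-.01,-.014): print(dz,[ (6*(proj(p,[s[0]-sg*.03*.643,s[1]+sg*.03*.766,s[2]+dz])-[160,200])).round() for sg in(1,-1)])
E
```

```text
time: 18.95
eef_pos: [0.4612, 0.2764, 0.0352]
orientation: [-0.0, 0.94, 0.341, 0.001]
ft_force: [1.3, 0.5, -0.2]
grip_width: 0.7
t 18.95 eef [0.4612 0.2764 0.0352] yaw 39.87 tilt 0.12 j [ 0.45  0.64  1.82 -0.    0.68  1.33] F [ 1.3  0.5 -0.2] w 59.5
shift units [-0.007  0.005  0.015] rows>= 0.027302178101357644
rz units -0.0015
-0.005 [array([271., 478.]), array([334., 355.])]
-0.01 [array([272., 489.]), array([335., 365.])]
-0.014 [array([274., 497.]), array([337., 373.])]
```

View pics/s14.png

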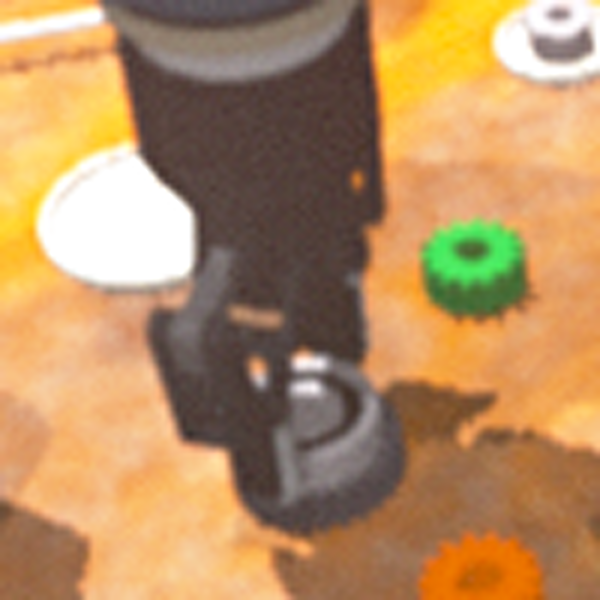

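```bash
python3 -m pendant '[[-0.007,0.005,0.008,0,0,0,-1],[0,0,0,0,0,0,-1],[0,0,0,0,0,0,-1],[0,0,0,0,0,0,-1],[0,0,0,0,0,0,-1]]' 40
python3 -m pendant '[[0,0,-0.1,0,0,0,-1],[0,0,-0.3,0,0,0,-1],[0,0,-0.6,0,0,0,-1],[0,0,-0.2,0,0,0,-1],[0,0,0,0,0,0,-1]]'
python3 - <<'E'
from h import *
go(.593,-.2284,.123,40)
p=read_camera("scene"); cv2.imwrite("pics/s15.png",cv2.resize(p["color"][200:300,160:260,::-1],None,fx=6,fy=6,interpolation=cv2.INTER_CUBIC))
E
```

```text
time: 19.5
eef_pos: [0.4607, 0.276, 0.0345]
orientation: [-0.0, 0.94, 0.341, 0.001]
ft_force: [-2.3, -0.9, 13.3]
grip_width: 0.565
time: 20.0
eef_pos: [0.4612, 0.2761, 0.1318]
orientation: [-0.0, 0.94, 0.341, 0.002]
ft_force: [0.7, 0.6, -2.8]
grip_width: 0.565
t 20.0 eef [0.4612 0.2761 0.1318] yaw 39.9 tilt 0.28 j [ 0.45  0.47  1.79 -0.    0.88  1.33] F [ 0.7  0.6 -2.8] w 48.1
shift units [-2.782  5.895  0.105] rows>= 10.430319638899327
rz units -0.0011
```

View pics/s15.png

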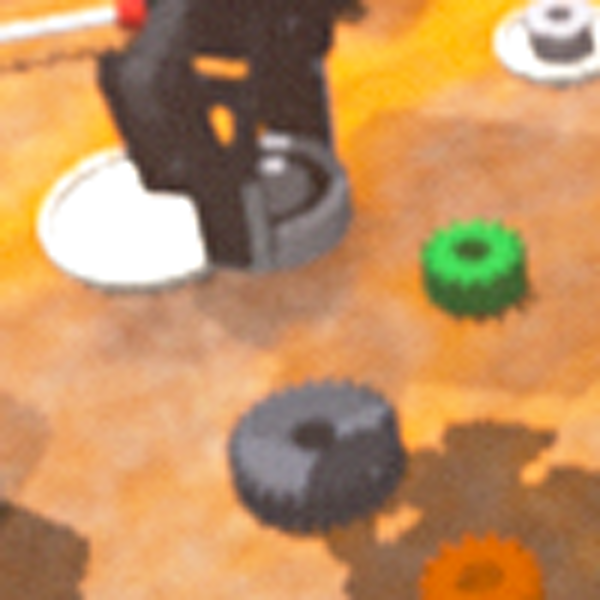

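```bash
python3 -m pendant '[[-0.253,0.536,0,0,0,0,-1],[-0.253,0.536,0,0,0,0,-1],[-0.253,0.536,0,0,0,0,-1],[-0.253,0.536,0,0,0,0,-1],[-0.253,0.536,0,0,0,0,-1]]'
python3 -m pendant '[[-0.253,0.536,0,0,0,0,-1],[-0.253,0.536,0,0,0,0,-1],[-0.253,0.536,0,0,0,0,-1],[-0.253,0.536,0,0,0,0,-1],[-0.253,0.536,0,0,0,0,-1]]'
python3 -m pendant '[[-0.253,0.536,0,0,0,0,-1],[0,0,0,0,0,0,-1],[0,0,0,0,0,0,-1]]'
python3 - <<'E'
from h import *
go(.593,-.2284,.0195,40)
p=read_camera("scene"); cv2.imwrite("pics/s16.png",cv2.resize(p["color"][20:300,200:500,::-1],None,fx=2.5,fy=2.1,interpolation=cv2.INTER_CUBIC))
p=read_camera("top"); cv2.imwrite("pics/t16.png",p["color"][:,:,::-1])
cv2.imwrite("pics/g16.png",cv2.resize(rect(p,.461,.2757,.018,.045),(380,380)))
p=read_camera("scene");cv2.imwrite("pics/g16s.png",cv2.resize(rect(p,.461,.2757,.018,.045),(380,380)))
E
```

```text
time: 20.55
eef_pos: [0.5192, 0.0443, 0.1275]
orientation: [-0.0, 0.94, 0.341, -0.001]
ft_force: [0.4, 0.4, -1.5]
grip_width: 0.565
time: 21.05
eef_pos: [0.5791, -0.185, 0.1271]
orientation: [-0.001, 0.94, 0.341, -0.001]
ft_force: [0.8, 0.3, -1.3]
grip_width: 0.563
time: 21.35
eef_pos: [0.5907, -0.2295, 0.1269]
orientation: [-0.001, 0.94, 0.34, -0.001]
ft_force: [-0.2, 0.5, -2.2]
grip_width: 0.564
t 21.35 eef [ 0.5907 -0.2295  0.1269] yaw 39.8 tilt 0.19 j [-0.44  0.63  1.52  0.    1.    0.43] F [-0.2  0.5 -2.2] w 47.9
shift units [0.033 0.011 1.342] rows>= 2.147782696077194
rz units -0.0023
```

View pics/s16.png

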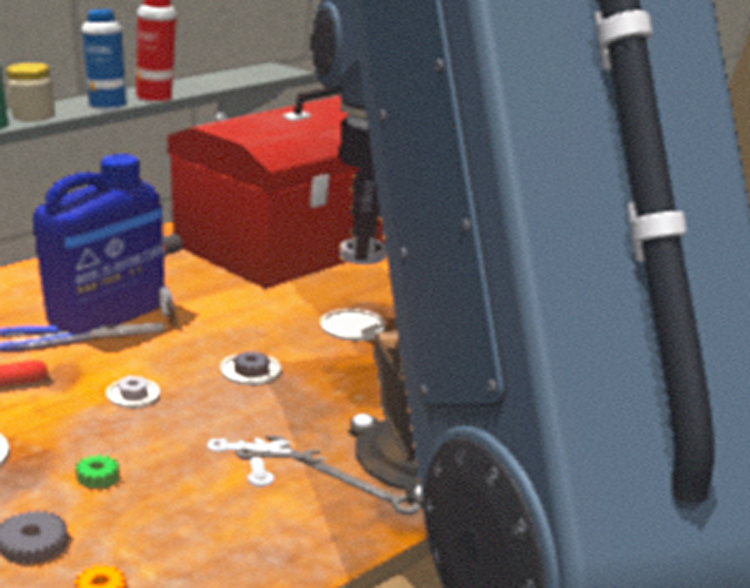

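View pics/t16.png

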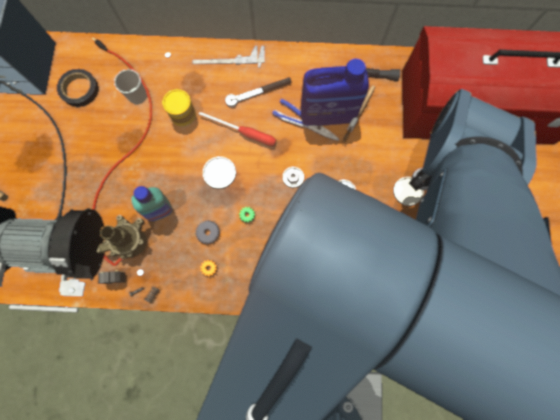

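View pics/g16s.png

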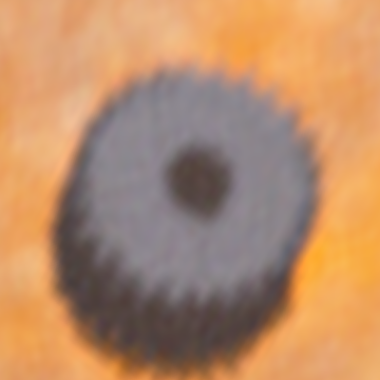

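```bash
python3 -m pendant '[[0.033,0.011,0.4,0,0,0,-1],[0,0,0.4,0,0,0,-1],[0,0,0.3,0,0,0,-1],[0,0,0,0,0,0,-1],[0,0,0,0,0,0,-1]]'
python3 - <<'E'
from h import *
go(.593,-.2284,.0195,40)
p=read_camera("scene"); cv2.imwrite("pics/s17.png",cv2.resize(p["color"][120:220,290:400,::-1],None,fx=6,fy=6,interpolation=cv2.INTER_CUBIC))
p=read_camera("top"); cv2.imwrite("pics/t17.png",cv2.resize(p["color"][140:270,350:460,::-1],None,fx=4.5,fy=4.5,interpolation=cv2.INTER_CUBIC))
E
```

```text
time: 22.0
eef_pos: [0.5946, -0.2274, 0.0416]
orientation: [-0.0, 0.94, 0.342, -0.0]
ft_force: [0.6, 0.3, -1.0]
grip_width: 0.563
t 22.0 eef [ 0.5946 -0.2274  0.0416] yaw 39.95 tilt 0.01 j [-0.44  0.76  1.54  0.    0.85  0.44] F [ 0.6  0.3 -1. ] w 47.8
shift units [-0.023 -0.003  0.276] rows>= 0.44366423799375004
rz units -0.0005
```

View pics/s17.png

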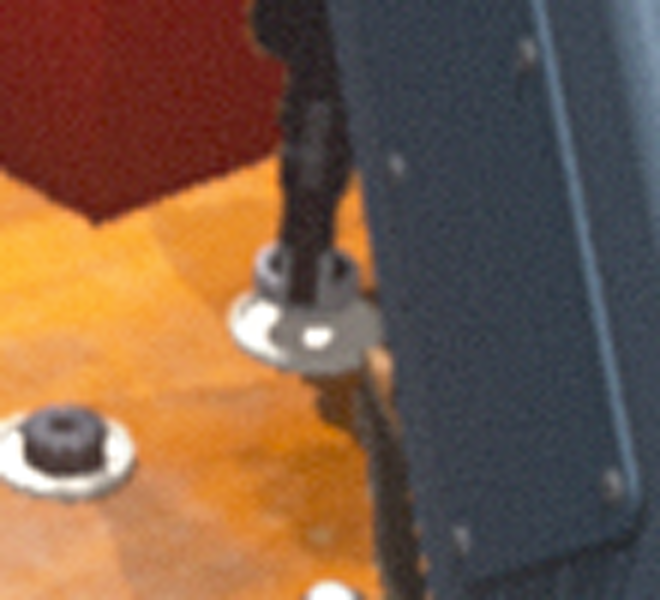

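View pics/t17.png

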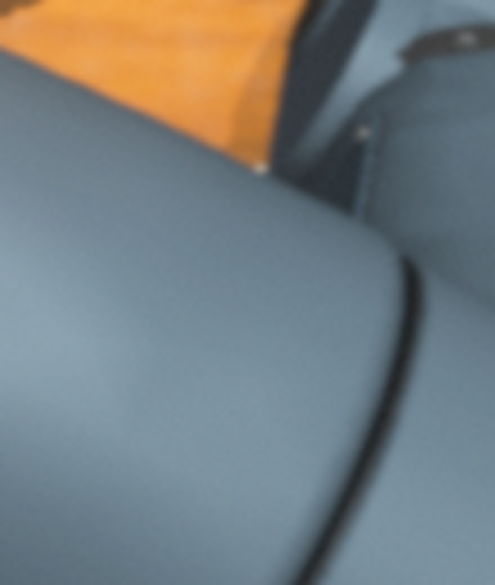

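```bash
python3 -m pendant '[[-0.02,-0.003,0.15,0,0,0,-1],[0,0,0.08,0,0,0,-1],[0,0,0.02,0,0,0,-1],[0,0,0,0,0,0,-1],[0,0,0,0,0,0,-1]]'
python3 -m pendant '[[0,0,0.01,0,0,0,-1],[0,0,0,0,0,0,-1],[0,0,0,0,0,0,-1]]'

```

```text
time: 22.6
eef_pos: [0.5931, -0.229, 0.0212]
orientation: [0.0, 0.94, 0.341, 0.0]
ft_force: [0.4, -0.5, -1.2]
grip_width: 0.562
time: 22.9
eef_pos: [0.593, -0.2289, 0.0204]
orientation: [0.0, 0.94, 0.341, 0.0]
ft_force: [-0.2, -0.3, -1.7]
grip_width: 0.563
```

```bash
python3 -m pendant '[[0,0,0.01,0,0,0,-1],[0,0,0,0,0,0,-1],[0,0,0,0,0,0,-1]]'

```

```text
time: 23.2
eef_pos: [0.5931, -0.229, 0.0197]
orientation: [0.0, 0.94, 0.341, 0.0]
ft_force: [-0.4, -0.1, 1.9]
grip_width: 0.564
```

Contact just beginning at the predicted height. Release.

```bash
python3 -m pendant '[[0,0,0.003,0,0,0,-1],[0,0,0,0,0,0,0.4],[0,0,0,0,0,0,0.4],[0,0,-0.05,0,0,0,0.5],[0,0,-0.2,0,0,0,0.6]]'
python3 -m pendant '[[0,0,-0.5,0,0,0,1],[0,0,-0.6,0,0,0,1],[0.25,-0.5,0,0,0,0,1],[0.25,-0.5,0,0,0,0,1],[0.25,-0.5,0,0,0,0,1]]'
python3 -m pendant '[[0.25,-0.5,0,0,0,0,1],[0.25,-0.5,0,0,0,0,1],[0,0,0,0,0,0,1]]'
python3 - <<'E'
from h import *
go(.4605,.2755,.1,40)
p=read_camera("scene"); cv2.imwrite("pics/s18.png",cv2.resize(p["color"][100:300,200:420,::-1],None,fx=3.5,fy=3,interpolation=cv2.INTER_CUBIC))
p=read_camera("scene");cv2.imwrite("pics/g18.png",cv2.resize(rect(p,.593,-.2284,.019,.045),(380,380)))
E
```

```text
time: 23.7
eef_pos: [0.5921, -0.2285, 0.0385]
orientation: [-0.001, 0.94, 0.341, -0.001]
ft_force: [0.3, 0.5, -0.3]
grip_width: 0.803
time: 24.2
eef_pos: [0.5617, -0.0972, 0.1289]
orientation: [0.001, 0.94, 0.341, 0.001]
ft_force: [1.3, 0.2, 0.3]
grip_width: 0.999
time: 24.5
eef_pos: [0.5403, -0.0073, 0.1285]
orientation: [-0.0, 0.939, 0.343, 0.0]
ft_force: [0.5, -0.4, 0.6]
grip_width: 0.999
t 24.5 eef [ 0.5403 -0.0073  0.1285] yaw 40.12 tilt 0.04 j [-0.1   0.48  1.78  0.    0.88  0.77] F [ 0.5 -0.4  0.6] w 84.9
shift units [ 1.515 -3.346  0.358] rows>= 5.904828420575364
rz units 0.0013
```

View pics/s18.png

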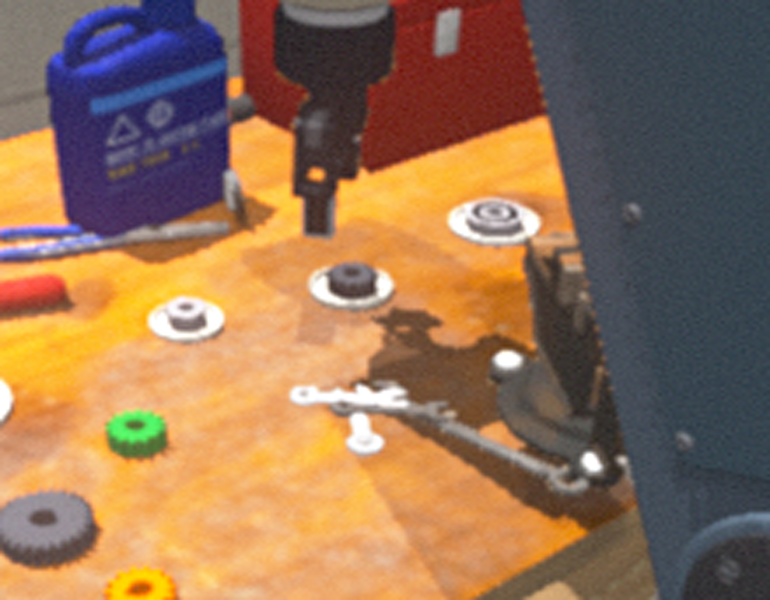

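View pics/g18.png

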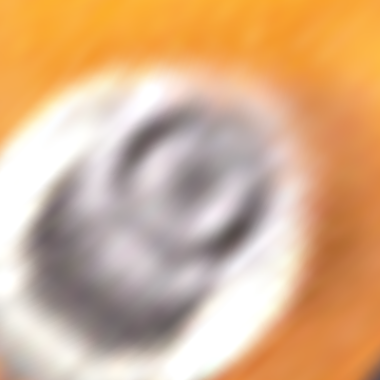

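```bash
python3 -m pendant '[[0.253,-0.558,0,0,0,0,1],[0.253,-0.558,0,0,0,0,1],[0.253,-0.558,0,0,0,0,1],[0.253,-0.558,0,0,0,0,1],[0.253,-0.558,0,0,0,0,1]]'
python3 -m pendant '[[0.253,-0.558,0,0,0,0,1],[0,0,0.4,0,0,0,1],[0,0,0.4,0,0,0,1],[0,0,0,0,0,0,1],[0,0,0,0,0,0,1]]'
python3 - <<'E'
from h import *
go(.4626,.2736,.0165,40)
E
```

```text
time: 25.1
eef_pos: [0.4763, 0.2256, 0.128]
orientation: [0.0, 0.94, 0.34, 0.001]
ft_force: [0.7, 0.5, -0.2]
grip_width: 0.999
time: 25.6
eef_pos: [0.4637, 0.2714, 0.064]
orientation: [0.0, 0.94, 0.341, -0.0]
ft_force: [-0.0, 0.4, -0.4]
grip_width: 1.003
t 25.6 eef [0.4637 0.2714 0.064 ] yaw 39.82 tilt 0.0 j [ 0.44  0.59  1.81 -0.    0.74  1.32] F [-0.   0.4 -0.4] w 85.3
shift units [ 0.007 -0.03   0.593] rows>= 0.9505784166636162
rz units -0.002
```

```bash
python3 -m pendant '[[0.007,-0.03,0.3,0,0,0,1],[0,0,0.2,0,0,0,1],[0,0,0.08,0,0,0,1],[0,0,0,0,0,0,0.6],[0,0,0,0,0,0,0.6]]'
python3 - <<'E'
from h import *
go(.4626,.2736,.0165,40)
p=read_camera("scene"); cv2.imwrite("pics/s19.png",cv2.resize(p["color"][200:300,160:260,::-1],None,fx=6,fy=6,interpolation=cv2.INTER_CUBIC))
E
```

```text
time: 26.1
eef_pos: [0.4626, 0.2743, 0.0181]
orientation: [-0.0, 0.94, 0.341, 0.001]
ft_force: [-0.1, -0.6, 0.0]
grip_width: 0.801
t 26.1 eef [0.4626 0.2743 0.0181] yaw 39.87 tilt 0.1 j [ 0.45  0.67  1.82 -0.    0.65  1.32] F [-0.1 -0.6  0. ] w 68.0
shift units [-0.006  0.007  0.021] rows>= 0.03606882363927955
rz units -0.0015
```

View pics/s19.png

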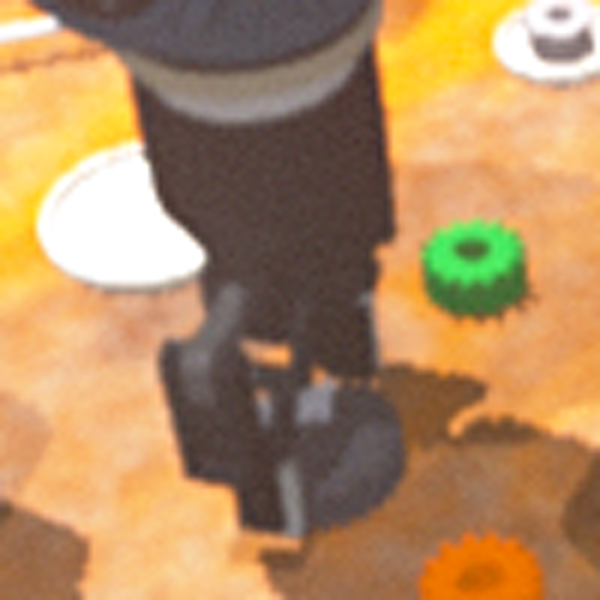

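```bash
python3 -m pendant '[[-0.006,0.007,0.012,0,0,0,-1],[0,0,0,0,0,0,-1],[0,0,0,0,0,0,-1],[0,0,0,0,0,0,-1],[0,0,0,0,0,0,-1]]' 60
python3 -m pendant '[[0,0,-0.1,0,0,0,-1],[0,0,-0.3,0,0,0,-1],[0,0,-0.5,0,0,0,-1],[0,0,0,0,0,0,-1],[0,0,0,0,0,0,-1]]'
python3 - <<'E'
from h import *
go(.62,.2595,.09,40)
p=read_camera("scene"); cv2.imwrite("pics/s20.png",cv2.resize(p["color"][180:300,140:260,::-1],None,fx=5,fy=5,interpolation=cv2.INTER_CUBIC))
E
```

```text
time: 26.65
eef_pos: [0.4624, 0.2741, 0.0178]
orientation: [-0.0, 0.94, 0.341, 0.001]
ft_force: [-4.6, -0.7, 16.5]
grip_width: 0.673
time: 27.15
eef_pos: [0.4618, 0.2736, 0.0886]
orientation: [-0.0, 0.94, 0.341, 0.001]
ft_force: [0.2, 0.6, -3.3]
grip_width: 0.671
t 27.15 eef [0.4618 0.2736 0.0886] yaw 39.9 tilt 0.08 j [ 0.45  0.54  1.81 -0.    0.79  1.32] F [ 0.2  0.6 -3.3] w 57.1
shift units [ 1.404  1.403 -0.016] rows>= 3.1757046149307047
rz units -0.0011
```

View pics/s20.png

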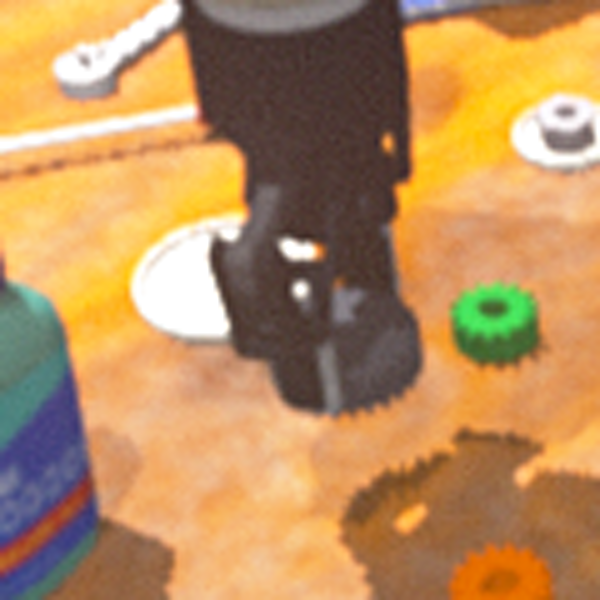

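```bash
python3 -m pendant '[[0.351,0.351,0,0,0,0,-1],[0.351,0.351,0,0,0,0,-1],[0.351,0.351,0,0,0,0,-1],[0.351,0.351,0,0,0,0,-1],[0,0,0.3,0,0,0,-1]]'
python3 -m pendant '[[0,0,0.25,0,0,0,-1],[0,0,0,0,0,0,-1],[0,0,0,0,0,0,-1]]'
python3 - <<'E'
from h import *
go(.62,.2595,.0205,40)
p=read_camera("scene"); cv2.imwrite("pics/s21.png",cv2.resize(p["color"][180:280,130:250,::-1],None,fx=5,fy=5,interpolation=cv2.INTER_CUBIC))
E
```

```text
time: 27.7
eef_pos: [0.625, 0.2587, 0.0648]
orientation: [0.0, 0.94, 0.34, 0.003]
ft_force: [-0.8, -0.7, -3.9]
grip_width: 0.671
time: 28.0
eef_pos: [0.6193, 0.2592, 0.043]
orientation: [-0.0, 0.94, 0.341, -0.001]
ft_force: [0.7, 0.9, -2.3]
grip_width: 0.673
t 28.0 eef [0.6193 0.2592 0.043 ] yaw 39.9 tilt 0.12 j [ 0.33  0.8   1.43 -0.    0.91  1.2 ] F [ 0.7  0.9 -2.3] w 57.2
shift units [0.01  0.003 0.281] rows>= 0.4495974238257415
rz units -0.0011
```

View pics/s21.png

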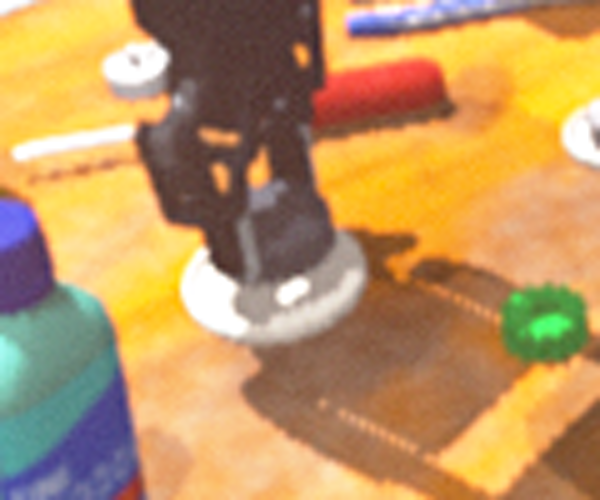

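```bash
python3 -m pendant '[[0.008,0.003,0.15,0,0,0,-1],[0,0,0.09,0,0,0,-1],[0,0,0.02,0,0,0,-1],[0,0,0,0,0,0,-1],[0,0,0,0,0,0,-1]]'
python3 -m pendant '[[0,0,0.01,0,0,0,-1],[0,0,0,0,0,0,-1],[0,0,0,0,0,0,-1]]'

```

```text
time: 28.55
eef_pos: [0.6207, 0.2597, 0.0233]
orientation: [-0.0, 0.94, 0.341, 0.0]
ft_force: [0.2, 0.8, -1.8]
grip_width: 0.668
time: 28.85
eef_pos: [0.6206, 0.2596, 0.0224]
orientation: [0.0, 0.94, 0.341, 0.0]
ft_force: [-1.3, 0.1, -2.1]
grip_width: 0.668
```

```bash
python3 -m pendant '[[0,0,0.015,0,0,0,-1],[0,0,0,0,0,0,-1],[0,0,0,0,0,0,-1]]'
python3 -m pendant '[[0,0,0.008,0,0,0,-1],[0,0,0,0,0,0,-1],[0,0,0,0,0,0,-1]]'

```

```text
time: 29.15
eef_pos: [0.6205, 0.2596, 0.021]
orientation: [-0.0, 0.94, 0.341, -0.0]
ft_force: [0.9, 0.4, -1.7]
grip_width: 0.673
time: 29.45
eef_pos: [0.6206, 0.2596, 0.0209]
orientation: [0.0, 0.94, 0.341, -0.0]
ft_force: [-4.0, -0.1, 5.0]
grip_width: 0.671
```

Contact; release and back off.

```bash
python3 -m pendant '[[0,0,0,0,0,0,0.6],[0,0,0,0,0,0,0.65],[0,0,0,0,0,0,0.7],[0,0,-0.05,0,0,0,0.8],[0,0,-0.2,0,0,0,1]]'
python3 -m pendant '[[0,0,-0.5,0,0,0,1],[0,0,-0.6,0,0,0,1],[0,0,-0.5,0,0,0,1],[0,0.5,0,0,0,0,1],[0,0.5,0,0,0,0,1]]'
python3 -m pendant '[[0,0.5,0,0,0,0,1],[0,0.3,0,0,0,0,1],[0,0,0,0,0,0,1]]'
python3 - <<'E'
from h import *
p=read_camera("scene"); cv2.imwrite("pics/s22.png",cv2.resize(p["color"][100:330,100:400,::-1],None,fx=2.6,fy=2.6,interpolation=cv2.INTER_CUBIC))
t=[cv2.resize(rect(p,x,y,z,.05),(380,380)) for x,y,z in((.62,.2595,.021),(.6158,.0675,.021))]
p=read_camera("top"); t+=[cv2.resize(rect(p,x,y,z,.05),(380,380)) for x,y,z in((.62,.2595,.021),(.6158,.0675,.021))]
cv2.imwrite("pics/f22.png",np.vstack([np.hstack(t[:2]),np.hstack(t[2:])])[:,:])
cv2.imwrite("pics/t22.png",p["color"][:,:,::-1])
print(place_of(p,"sealer_bottle")[:1],place_of(p,"polish_bottle")[:1]); go(0.5,0,.2)
E
```

```text
time: 29.95
eef_pos: [0.6197, 0.2593, 0.0396]
orientation: [-0.0, 0.94, 0.341, -0.001]
ft_force: [-0.0, -0.0, 0.6]
grip_width: 1.002
time: 30.45
eef_pos: [0.6729, 0.1984, 0.1721]
orientation: [0.0, 0.94, 0.342, 0.002]
ft_force: [-0.2, 0.2, -0.4]
grip_width: 1.003
time: 30.75
eef_pos: [0.7145, 0.1463, 0.1696]
orientation: [0.0, 0.941, 0.34, 0.001]
ft_force: [-0.6, 0.2, 0.7]
grip_width: 0.999
[{'location': [405.9, 243.8], 'conf': 0.93}] [{'location': [157.8, 207.1], 'conf': 0.7}]
t 30.95 eef [0.7123 0.1502 0.1691] yaw 39.95 tilt 0.02 j [0.14 0.75 1.19 0.   1.2  1.02] F [0.4 0.5 0.1] w 84.9
shift units [-3.24  -0.265 -0.387] rows>= 5.237954738640895
```

View pics/s22.png

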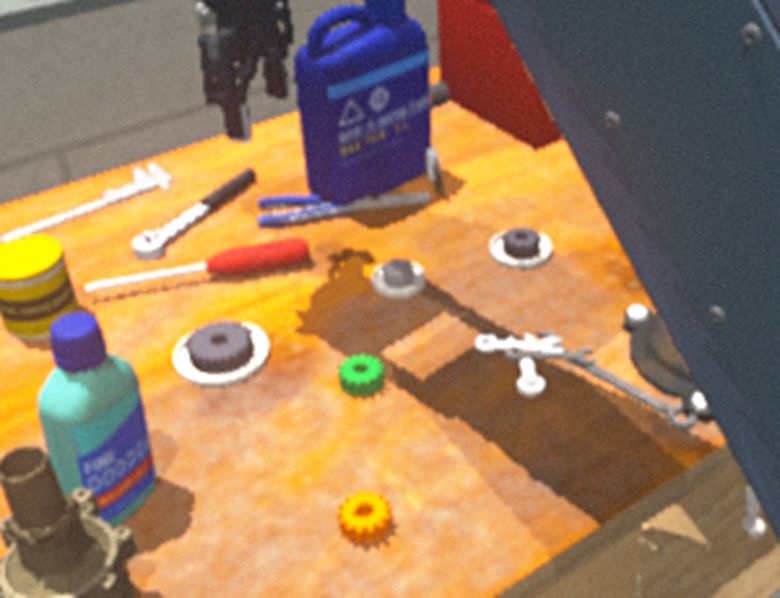

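```bash
python3 -c "
import cv2
i=cv2.imread('pics/f22.png');cv2.imwrite('pics/f22b.png',cv2.resize(i,(600,600)))"
```

```text
(no output)
```

View pics/f22b.png

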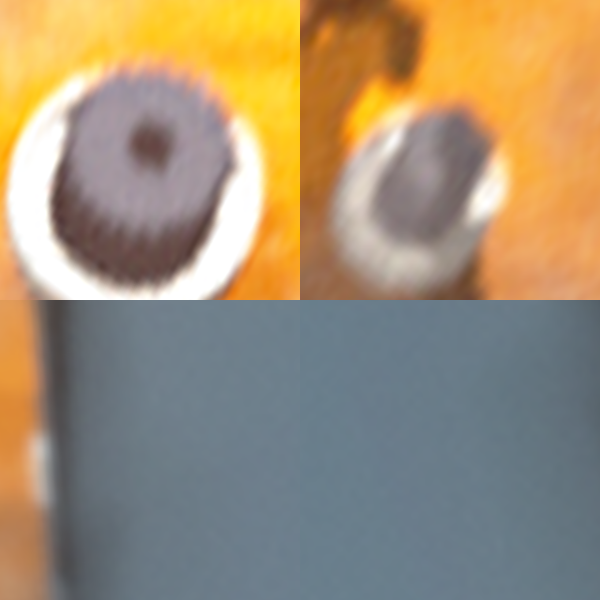

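View pics/t22.png

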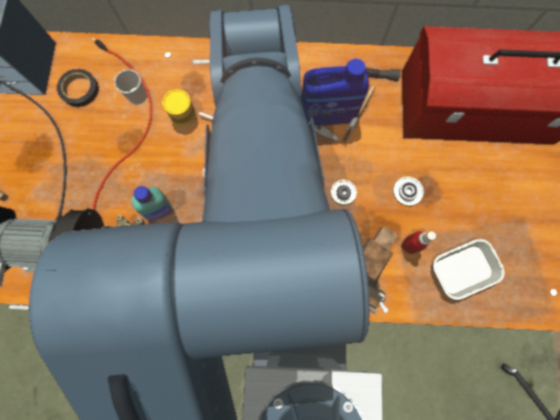

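```bash
python3 -c "
from station import *
print(hand_in()); print(state()['time'])"
```

```text
the job is handed in; nothing more can be done
None
the job is handed in; nothing more can be done
```

The stack is apart: the nut, pinion, bearing and large gear each lie in their own dish (48, 58, 68 and 78 mm). I handed the job in at about 31 s of the 104 s allowed; it reports no verdict.

- **Placing:** The scene camera showed each part lying flat, the right way up and inside its rim after release. The nut and pinion sat within about 2 mm of their dish centres. The gear and bearing looked centred, but I did not measure them as precisely. The floor contact when setting down came within about 1 mm of the expected height for all four.
- **Bottles and look-alikes:** The networks' final pixel positions put both bottles within about 3 pixels (roughly 8 mm) of their first readings, and both look upright. I did not touch the green and orange look-alikes.
- **Forces:** The highest wrist force I read was about 17 N, while closing on the gear. At the end the gripper was open and held in the air, with no contact force.
- **Not covered:** In the last top picture the arm hid the gear and nut, so only the scene camera checked them there. The nut's re-measured angle in its dish was a weak fit, so I judged it flat by eye.

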